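# Lock the fruit samples into the shaker stations and start them

### The arm

A 6-joint arm with a two-finger parallel gripper is mounted at the origin on the work surface. World frame = base frame: x ahead of the robot, y to its left, z up, the work surface at z = 0. Lengths are in mm, angles in rad, forces in N, time in s.
With the tool pointing down it reaches from about 350 to 975 mm from the base axis. Payload 7.1 kg.
Tool frame: the origin (TCP) lies at the centre of the arm's flange, where the gripper is bolted on; the fingertips stand 182 mm ahead of it and the grasp point (between the pads) lies 163 mm ahead of it; x points along the fingers, y is the direction in which the jaws open and shut, and the axes are right-handed (so a half turn about x gives the same grasp; the last joint's range is limited). The gripper opens to 88 mm and grips with 3 to 60 N. Pads are 20 mm wide; open, the fingers measure 115 mm over their backs; the gripper's body (75 mm by 178 mm) begins 61 mm behind the grasp point.
Start: joints at [1.096, 0.423, 1.63, -0, 1.089, -0.019], TCP at [275.081, 561.192, 404.675] pointing down, gripper open.
Joint ranges: [-3, 3], [-0.9, 2.11], [0.09, 2.58], [-1.31, 4.45], [0.11, 2.69], [-2.54, 2.54]. Speed limits (rad/s): [2.39, 2.39, 3.01, 3.14, 3.14, 3.14].

### API

Orientations are given as a rotation vector (axis times angle).
In Python, from workcell import readout, viewer, workorder, models gives the robot as it stands. The module is installed in compiled form; this text tells all that it offers.
- The arm moves only by the tool apply_moves, never from a script. Its argument "commands" is a list that holds one entry, the list of rows, each a list of 4 numbers: the shift along the world's x, y, z in m, then the turn about the world's z in rad. A call has 1 to 8 rows; each row is the pose to reach, as a shift and turn from the pose commanded when the call began; what a row does not reach only later rows make up. A row lasts 1/8 s, in which the tool goes at most 62.5 mm and 10.7 degrees, less where a joint would pass 70% of its speed; a pose out of reach is approached as far as the arm can. A call with a gripper value outside its range is refused whole. "gripper" is the finger opening in m, from 0 to 0.0878, set as the call begins (left out, the last holds). The fingers move at their own pace and stop on an object; the grip force is fixed at half the most. Time passes only in rows, so rows that repeat a pose let the fingers close. It gives the time, the measured TCP pose, the force and the opening at its end, in the units of the state.
- readout.get_obs(): the state, without advancing time (a new reading comes with each control period).
- viewer.get_image(name): name is "side" or "top" or "wrist"; returns a dict with "color" (480x640x3 uint8, red, green, blue), "vertical_fov" (degrees; the focal length in pixels is half the picture's height over the tangent of half this angle, whatever the lens; pixels are square), "cx", "cy" (the principal point, pixels), "D" ([k1, k2, p1, p2, k3] as OpenCV has them; the pictures are not rectified), "rvec" (rotation vector, rad) and "tvec" (3), from world to camera coordinates, as OpenCV has them. Camera axes: x right, y down, z forward; pixel columns grow to the right and rows downward; lengths in mm; the calibration is good to about 2 mm. A picture is of the moment at which its call begins. There is no depth.
- workorder.close_job(): hands the job in, once; it reports no verdict.
Trained networks look in the newest picture that a camera, given by its name, has taken for a name from the list of things; names that differ only in an ending like _2 or _b are one class to them, and where a whole thing is asked for, a point or a joint stands for the part that bears it (a point fixed in the world has none). Each returns a list of dicts, best first, with "conf" (0 to 1); they miss things now and then, are a little off and sometimes report something else, mostly with a low value. They report only what shows in the picture. A call takes as long as a camera call.
- models.search_frame(camera, label): "position" ([x, y, z] in mm, in world coordinates, good to about 4 mm: the middle of the surface that is visible of it).
- models.place_of(camera, label): "position" ([x, y, z] in mm, in world coordinates, good to about 4 mm: a listed point, or the origin of a listed thing).
The state is a dict: "t": time; "qpos": joint angles; "qvel": joint speeds; "joint_torque": joint torques, N m; "ee_pos": TCP position; "orientation": TCP orientation; "ft_force": force on the tool from outside, world axes, zero at the start; "moment": the same for the moment, N m; "width": finger opening in mm.
Only numpy, scipy, OpenCV 4.12 (cv2) and the standard library are available. Lean on these libraries where they do the work, as an engineer would, in place of code of your own. Each camera call takes 0.05 s, during which the arm holds its last target.

### The job

Lift the grey dust cover off its shaker station and lay it flat in the steel tray, and press every white sample pot down into a station of its own until both catches snap over its flange, with its spout facing that station's black sensor post. Pull each pot up to prove that it is caught: its cradle must come up with it and be left up; a pot that comes away instead must be pressed in again, harder, and pulled again. When all this is done, push the start lever right over to its far (running) side; leave the bottles, the beaker and the apple alone.

Things in the scene. Friction and masses are not known exactly. Their poses are not given: they have to be found in the camera images.
- pot1_mid (a point): middle (half-way up, on the axis) of white sample pot 1, 95 mm tall, 0.2 kg, one of 2 or 3 alike (None: absent). From below: foot widening from 57 to 68 mm diameter over 14 mm; 68 mm flange to 20 mm height, its flat top gripped by the catches; 52 mm body; black lid, top at 70 mm; on it a bar grip 50 mm long, 14 mm thick, up to 95 mm. x: along the bar to the spout; z up
- pot1_spout (a point): tip of pot 1's spout: a white block 14 mm wide and 12 mm high on one side of the pot, its tip 44 mm from the pot's axis and 54 mm above its bottom; the bar grip on the lid runs the same way
- pot2_mid (a point): middle (half-way up, on the axis) of white sample pot 2, 95 mm tall, 0.2 kg, one of 2 or 3 alike (None: absent). From below: foot widening from 57 to 68 mm diameter over 14 mm; 68 mm flange to 20 mm height, its flat top gripped by the catches; 52 mm body; black lid, top at 70 mm; on it a bar grip 50 mm long, 14 mm thick, up to 95 mm. x: along the bar to the spout; z up
- pot2_spout (a point): tip of pot 2's spout: a white block 14 mm wide and 12 mm high on one side of the pot, its tip 44 mm from the pot's axis and 54 mm above its bottom; the bar grip on the lid runs the same way
- pot3_mid (a point): middle (half-way up, on the axis) of white sample pot 3, 95 mm tall, 0.2 kg, one of 2 or 3 alike (None: absent). From below: foot widening from 57 to 68 mm diameter over 14 mm; 68 mm flange to 20 mm height, its flat top gripped by the catches; 52 mm body; black lid, top at 70 mm; on it a bar grip 50 mm long, 14 mm thick, up to 95 mm. x: along the bar to the spout; z up
- pot3_spout (a point): tip of pot 3's spout: a white block 14 mm wide and 12 mm high on one side of the pot, its tip 44 mm from the pot's axis and 54 mm above its bottom; the bar grip on the lid runs the same way
- stationA: station A, fixed: white round base, 130 mm diameter, 20 mm high; origin under its centre. +x points at its one sensor post (black, 12 x 22 mm, 56 mm from the centre, top 56 mm above the table). On it an aluminium cradle disc of 94 mm with 4 corner posts (32 mm high, 71 mm between opposite inner faces: a pot has 1.5 mm play all round). Any pot fits any station, at any turn, and keeps its turn
- seatA (a point): centre of station A's cradle floor (28 mm above the table when down), where a home pot's bottom stands; x to the sensor post. Two spring catches at +y and -y reach to 30.5 mm from it, underside 21, top 26 mm above it. A pot set down rests on them 20 mm proud; pushed, it spreads them and they snap over its flange. The push needed differs by station: 6 to 22 N
- cradleA (a joint): height of station A's cradle: 0 down (start), 0.010 m fully up at a stop. It slides stiffly (8 to 10 N pull with a pot in it) and stays where it is left. A caught pot pulled up brings it along; a pot that is not caught comes away and leaves it down. Pushing a pot in pushes it down again
- stationB: station B, fixed: white round base, 130 mm diameter, 20 mm high; origin under its centre. +x points at its one sensor post (black, 12 x 22 mm, 56 mm from the centre, top 56 mm above the table). On it an aluminium cradle disc of 94 mm with 4 corner posts (32 mm high, 71 mm between opposite inner faces: a pot has 1.5 mm play all round). Any pot fits any station, at any turn, and keeps its turn
- seatB (a point): centre of station B's cradle floor (28 mm above the table when down), where a home pot's bottom stands; x to the sensor post. Two spring catches at +y and -y reach to 30.5 mm from it, underside 21, top 26 mm above it. A pot set down rests on them 20 mm proud; pushed, it spreads them and they snap over its flange. The push needed differs by station: 6 to 22 N
- cradleB (a joint): height of station B's cradle: 0 down (start), 0.010 m fully up at a stop. It slides stiffly (8 to 10 N pull with a pot in it) and stays where it is left. A caught pot pulled up brings it along; a pot that is not caught comes away and leaves it down. Pushing a pot in pushes it down again
- stationC: station C, fixed: white round base, 130 mm diameter, 20 mm high; origin under its centre. +x points at its one sensor post (black, 12 x 22 mm, 56 mm from the centre, top 56 mm above the table). On it an aluminium cradle disc of 94 mm with 4 corner posts (32 mm high, 71 mm between opposite inner faces: a pot has 1.5 mm play all round). Any pot fits any station, at any turn, and keeps its turn
- seatC (a point): centre of station C's cradle floor (28 mm above the table when down), where a home pot's bottom stands; x to the sensor post. Two spring catches at +y and -y reach to 30.5 mm from it, underside 21, top 26 mm above it. A pot set down rests on them 20 mm proud; pushed, it spreads them and they snap over its flange. The push needed differs by station: 6 to 22 N
- cradleC (a joint): height of station C's cradle: 0 down (start), 0.010 m fully up at a stop. It slides stiffly (8 to 10 N pull with a pot in it) and stays where it is left. A caught pot pulled up brings it along; a pot that is not caught comes away and leaves it down. Pushing a pot in pushes it down again
- cover_mid (a point): middle of the dust cover, half-way up: a loose grey disc 110 mm in diameter and 8 mm thick, with a bar grip on top 50 mm long (along x), 14 mm thick, 26 mm high; 34 mm tall in all, 90 g. It starts lying on the posts of one station (its underside 60 mm above the table)
- tray: shallow fixed steel tray, 170 x 170 mm outside, 160 mm inside, 25 mm high; origin at the centre of its underside, its floor 5 mm above the table
- run (a joint): start lever: 0 = off, leaning to its base's -x; 1.0 rad = fully over to its base's +x (running). Black 26 mm ball knob, its centre 90 mm from the pivot, on a 10 mm rod. Light (under 2 N at the knob), stays where it is left
- run_base: fixed white block under the start lever, 70 x 50 x 25 mm; origin at the centre of its underside. The lever's pivot lies 22 mm above the origin; the lever swings in the block's x-z plane, from 0.5 rad short of upright to 0.5 rad beyond, towards +x
- amber1: bystander, loose: brown bottle, 48 mm across, 105 mm tall; origin under its centre. To be left alone
- amber2: bystander, loose: small brown bottle, 38 mm across, 80 mm tall; origin under its centre. To be left alone
- whitejar: bystander, loose: white bottle, 44 mm across, 90 mm tall; origin under its centre. To be left alone
- beaker: bystander, loose: beaker, clear, 80 mm across, 100 mm tall; origin under its centre. To be left alone
- apple: bystander, loose: apple, 78 mm across, 64 mm tall; origin under its centre. To be left alone

How it is judged (in metres and radians):
On the way, in this order (a step that is already met when the one before it is completed fails the run):
1. every pot is caught in a station, spout to the sensor post, with its cradle pulled up, and the dust cover lies in the tray (((z of pot1_mid in the frame of seatA between 0.042 and 0.0525 m and x of pot1_mid in the frame of seatA between -0.005 and 0.005 m and y of pot1_mid in the frame of seatA between -0.005 and 0.005 m and x of pot1_spout in the frame of seatA above 0.03 m and y of pot1_spout in the frame of seatA between -0.012 and 0.012 m and angle between pot1_mid's own z axis and vertical below 0.1 rad and value of joint cradleA above 0.0065 m) or (z of pot1_mid in the frame of seatB between 0.042 and 0.0525 m and x of pot1_mid in the frame of seatB between -0.005 and 0.005 m and y of pot1_mid in the frame of seatB between -0.005 and 0.005 m and x of pot1_spout in the frame of seatB above 0.03 m and y of pot1_spout in the frame of seatB between -0.012 and 0.012 m and angle between pot1_mid's own z axis and vertical below 0.1 rad and value of joint cradleB above 0.0065 m) or (z of pot1_mid in the frame of seatC between 0.042 and 0.0525 m and x of pot1_mid in the frame of seatC between -0.005 and 0.005 m and y of pot1_mid in the frame of seatC between -0.005 and 0.005 m and x of pot1_spout in the frame of seatC above 0.03 m and y of pot1_spout in the frame of seatC between -0.012 and 0.012 m and angle between pot1_mid's own z axis and vertical below 0.1 rad and value of joint cradleC above 0.0065 m)) and ((z of pot2_mid in the frame of seatA between 0.042 and 0.0525 m and x of pot2_mid in the frame of seatA between -0.005 and 0.005 m and y of pot2_mid in the frame of seatA between -0.005 and 0.005 m and x of pot2_spout in the frame of seatA above 0.03 m and y of pot2_spout in the frame of seatA between -0.012 and 0.012 m and angle between pot2_mid's own z axis and vertical below 0.1 rad and value of joint cradleA above 0.0065 m) or (z of pot2_mid in the frame of seatB between 0.042 and 0.0525 m and x of pot2_mid in the frame of seatB between -0.005 and 0.005 m and y of pot2_mid in the frame of seatB between -0.005 and 0.005 m and x of pot2_spout in the frame of seatB above 0.03 m and y of pot2_spout in the frame of seatB between -0.012 and 0.012 m and angle between pot2_mid's own z axis and vertical below 0.1 rad and value of joint cradleB above 0.0065 m) or (z of pot2_mid in the frame of seatC between 0.042 and 0.0525 m and x of pot2_mid in the frame of seatC between -0.005 and 0.005 m and y of pot2_mid in the frame of seatC between -0.005 and 0.005 m and x of pot2_spout in the frame of seatC above 0.03 m and y of pot2_spout in the frame of seatC between -0.012 and 0.012 m and angle between pot2_mid's own z axis and vertical below 0.1 rad and value of joint cradleC above 0.0065 m)) and ((z of pot3_mid in the frame of seatA between 0.042 and 0.0525 m and x of pot3_mid in the frame of seatA between -0.005 and 0.005 m and y of pot3_mid in the frame of seatA between -0.005 and 0.005 m and x of pot3_spout in the frame of seatA above 0.03 m and y of pot3_spout in the frame of seatA between -0.012 and 0.012 m and angle between pot3_mid's own z axis and vertical below 0.1 rad and value of joint cradleA above 0.0065 m) or (z of pot3_mid in the frame of seatB between 0.042 and 0.0525 m and x of pot3_mid in the frame of seatB between -0.005 and 0.005 m and y of pot3_mid in the frame of seatB between -0.005 and 0.005 m and x of pot3_spout in the frame of seatB above 0.03 m and y of pot3_spout in the frame of seatB between -0.012 and 0.012 m and angle between pot3_mid's own z axis and vertical below 0.1 rad and value of joint cradleB above 0.0065 m) or (z of pot3_mid in the frame of seatC between 0.042 and 0.0525 m and x of pot3_mid in the frame of seatC between -0.005 and 0.005 m and y of pot3_mid in the frame of seatC between -0.005 and 0.005 m and x of pot3_spout in the frame of seatC above 0.03 m and y of pot3_spout in the frame of seatC between -0.012 and 0.012 m and angle between pot3_mid's own z axis and vertical below 0.1 rad and value of joint cradleC above 0.0065 m)) and x of cover_mid in the frame of tray between -0.035 and 0.035 m and y of cover_mid in the frame of tray between -0.035 and 0.035 m and z of cover_mid in the frame of tray below 0.03 m and angle between cover_mid's own z axis and vertical below 0.15 rad), for 0.2 s.
2. then the start lever is pushed over (value of joint run above 0.8 rad), for 0.2 s.
At the end, for the whole second after the job is handed in: Each pot home in its own station (5 mm in height and sideways, upright within 0.1 rad), spout tip within 12 mm of the sensor post's line, cradle up over 6.5 mm; cover flat in the tray, within 35 mm of its middle along each side; lever over 0.8 rad; at rest (all of step 1 and value of joint run above 0.8 rad and linear speed of each of pot1, pot2, pot3, cover below 0.02 m/s); the robot touches nothing.
It fails at once if the brown bottle is pushed away or knocked over (distance of amber1 from where it was at the start of the episode above 0.03 m or angle between amber1's own z axis and vertical above 0.5 rad).
It fails at once if the small brown bottle is pushed away or knocked over (distance of amber2 from where it was at the start of the episode above 0.03 m or angle between amber2's own z axis and vertical above 0.5 rad).
It fails at once if the white bottle is pushed away or knocked over (distance of whitejar from where it was at the start of the episode above 0.03 m or angle between whitejar's own z axis and vertical above 0.5 rad).
It fails at once if the beaker is pushed away or knocked over (distance of beaker from where it was at the start of the episode above 0.03 m or angle between beaker's own z axis and vertical above 0.5 rad).
It fails at once if the apple is pushed away or knocked over (distance of apple from where it was at the start of the episode above 0.03 m or angle between apple's own z axis and vertical above 0.5 rad).
Of pot1, pot2, pot3 only 2 to 3 are there at a start; the rules pass over those that are not, and their reading is None.
At some moment in a run one of pot1, pot2, pot3 may be knocked a few centimetres aside while the robot is not near it.
It also fails if it takes over 210 s, if anything falls off the work surface, if the arm or the gripper's body presses on something with over 40 N, if the wrist force passes 120 N, or if a joint passes its speed limit or range.

## Working session

There is one attempt and no reset: what is moved stays moved. The work goes in short steps, Python scripts to look and compute and a tool call to move; the robot and the scene stay as the last step left them, time stands still between calls to the robot, and variables do not carry over. Pictures are saved under pics/ and viewed, and the job is handed in when it is done.

Besides the shell and the picture viewer there is one more tool, called after ">>>" in YAML: its name, and indented under it one key for each argument. apply_moves: Moves the arm, as the interface text tells. Its arguments: {"type":"object","properties":{"commands":{"type":"array","items":{"type":"array","items":{"type":"array","items":{"type":"number"}}}},"gripper":{"type":"number"}},"required":["commands"]}

```bash
mkdir -p pics; cat > h.py <<'E'
import cv2,numpy as np
from workcell import readout, viewer, workorder, models
def snap(n,fn):
    im=viewer.get_image(n); cv2.imwrite('pics/'+fn,im['color'][:,:,::-1]); return im
def K(im):
    f=240/np.tan(np.radians(im['vertical_fov'])/2); return np.array([[f,0,im['cx']],[0,f,im['cy']],[0,0,1]])
def ray(im,uv,z):
    R=cv2.Rodrigues(np.array(im['rvec'],float))[0];t=np.array(im['tvec'],float).ravel()
    p=cv2.undistortPoints(np.array([[uv]],float),K(im),np.array(im['D'],float)).ravel()
    d=R.T@np.array([p[0],p[1],1]);c=-R.T@t
    return c+d*(z-c[2])/d[2]
def proj(im,P):
    return cv2.projectPoints(np.array(P,float).reshape(-1,3),np.array(im['rvec'],float),np.array(im['tvec'],float),K(im),np.array(im['D'],float))[0].reshape(-1,2)
E
python3 - <<'E'
from h import *
for c in ['side','top','wrist']:
    im=snap(c,c+'0.png'); print(c,im['vertical_fov'],np.array(im['rvec']).round(3),np.array(im['tvec']).round(0))
print(readout.get_obs())
for c in ['top','side']:
  for l in ['pot1_mid','pot1_spout','stationA','seatA','cover_mid','tray','run_base','amber1','amber2','whitejar','beaker','apple','run']:
    try: print(c,l,[(np.round(d['position']).astype(int).tolist(),round(d['conf'],2)) for d in models.place_of(c,l)][:6])
    except Exception as e: print(c,l,e)
E
```

```text
side 54.42528891482202 [ 2.218 -0.186  0.074] [-603.  138.  874.]
top 54.61218855130163 [ 2.167 -2.198  0.095] [   3.  586. 1098.]
wrist 63.97791972006157 [-2.445 -1.526 -0.225] [-624.  -36.  391.]
{'t': 0.15, 'qpos': array([ 1.09600612e+00,  4.23713361e-01,  1.63045896e+00,  4.13981797e-05,
        1.08860386e+00, -1.90106895e-02]), 'qvel': array([-0.00020592, -0.00220219, -0.00173028,  0.00084901, -0.00116453,
       -0.00106135]), 'joint_torque': array([ 7.43702776e-05, -5.44980097e+01, -2.73920953e+01,  6.43667160e-02,
        2.05166917e-02, -7.51543007e-05]), 'ee_pos': array([274.99132302, 561.03640558, 404.07193647]), 'orientation': array([ 0.35653689,  1.54141026, -0.35833834]), 'ft_force': array([-0.15950762, -0.6187376 , -0.44121046]), 'moment': array([-0.00500788, -0.00550291,  0.03715678]), 'width': 88.25089214500277}
top pot1_mid [([459, -142, 43], 0.73)]
top pot1_spout [([502, -142, 55], 0.72), ([442, 2, 47], 0.65), ([639, 4, 76], 0.18)]
top stationA [([643, 170, -3], 0.97)]
top seatA [([639, 172, 30], 0.9), ([460, -139, 44], 0.43)]
top cover_mid [([638, 3, 78], 0.65)]

[... 575 characters left out ...]
7, -140, 50], 0.92)]
side stationA [([644, 170, -4], 0.86), ([695, -311, -2], 0.57)]
side seatA [([643, 173, 30], 0.86)]
side cover_mid [([642, 4, 78], 0.93), ([445, 7, 49], 0.21)]
side tray []
side run_base [([445, 5, 46], 0.74), ([515, -346, 1], 0.61), ([442, 350, -1], 0.36)]
side amber1 [([753, -88, 1], 0.95), ([751, 82, 0], 0.56)]
side amber2 [([753, -88, 1], 0.95), ([751, 82, 0], 0.56)]
side whitejar [([542, -261, 0], 0.73), ([447, 3, 47], 0.64)]
side beaker []
side apple [([672, 304, -1], 0.89)]
side run it knows: amber, apple, beaker, cover_mid, pot1_mid, pot1_spout, pot2_mid, pot2_spout, pot3_mid, pot3_spout, run_base, seatA, seatB, seatC, stationA, stationB, stationC, tray, whitejar
```

View pics/top0.png

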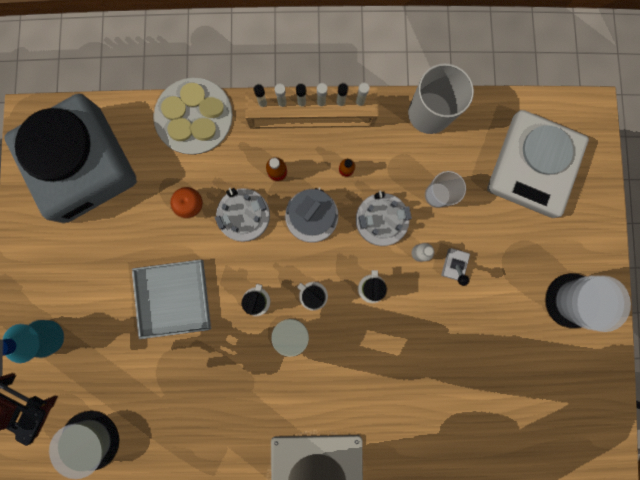

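View pics/side0.png

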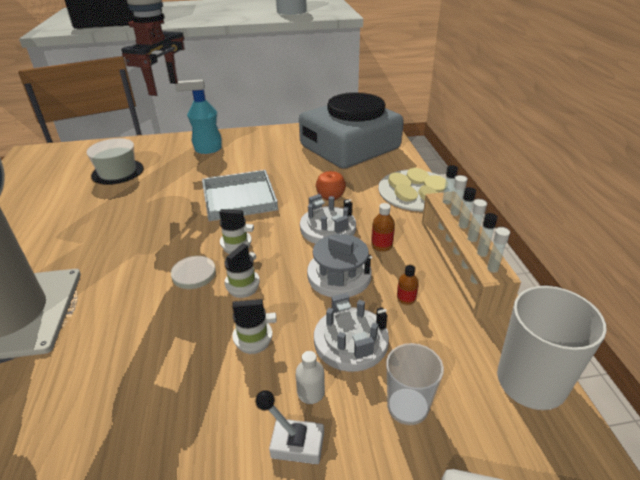

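View pics/wrist0.png

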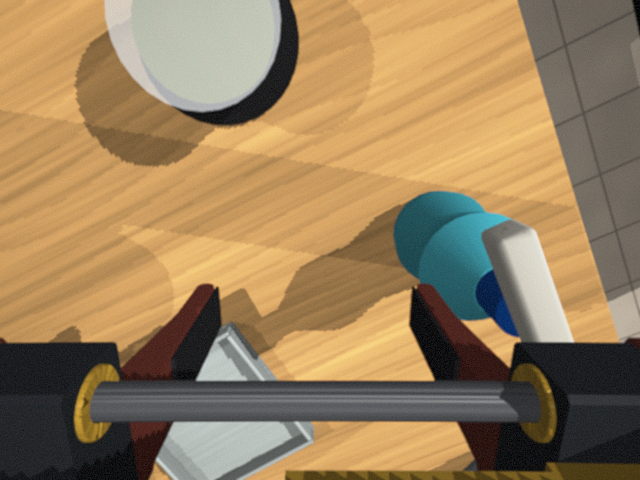

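The top view shows 3 pots (near 255,301; 313,296; 374,288) and 3 stations (243,213; 312,214, which has the cover on it; 383,218). The tray is at 171,299 and the lever at 460,268. I'll zoom in on these.

```bash
python3 - <<'E'
import cv2
a=cv2.imread('pics/top0.png')
cv2.imwrite('pics/t0z.png',cv2.resize(a[150:330,200:420],None,fx=3.6,fy=3.3,interpolation=cv2.INTER_CUBIC))
b=cv2.imread('pics/side0.png')
cv2.imwrite('pics/s0z.png',cv2.resize(b[170:380,190:400],None,fx=2.8,fy=2.8,interpolation=cv2.INTER_CUBIC))
E
```

```text
(no output)
```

View pics/t0z.png

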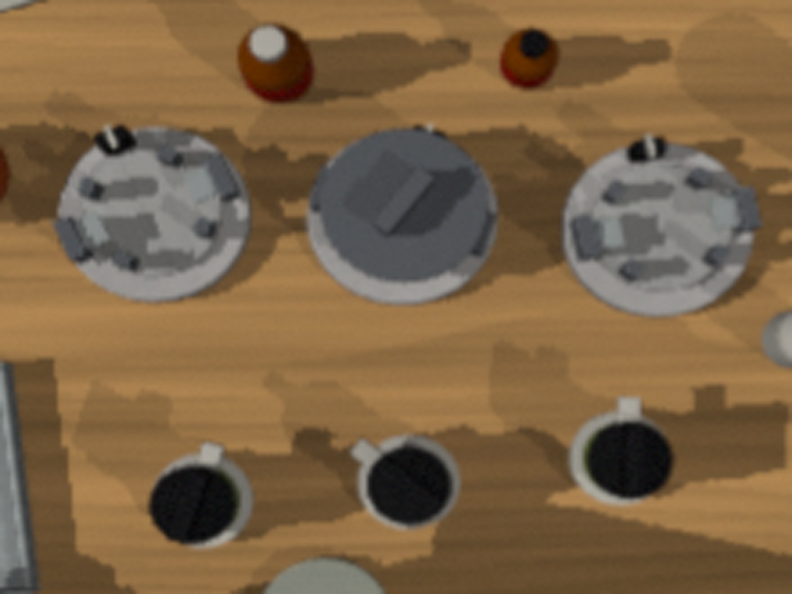

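View pics/s0z.png

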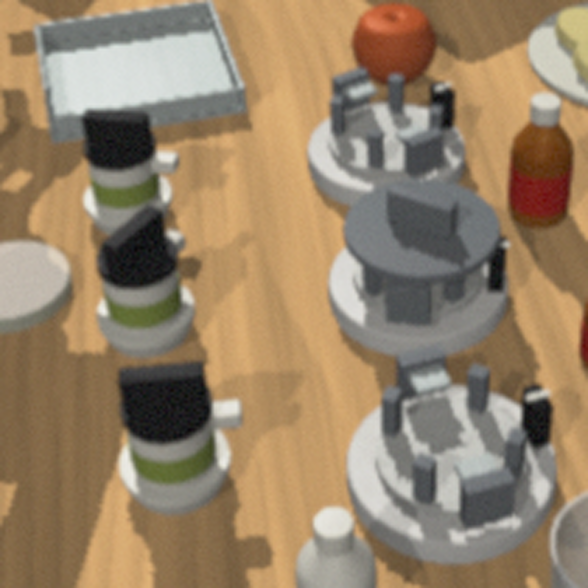

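```bash
cat >> h.py <<'E'
from scipy.spatial.transform import Rotation as Ro
def tool():
    o=readout.get_obs(); R=Ro.from_rotvec(o['orientation']).as_matrix(); p=np.array(o['ee_pos'])
    yaw=np.arctan2(R[1,1],R[0,1])
    return o,p,R,yaw
E
python3 - <<'E'
from h import *
o,p,R,yaw=tool(); print(R.round(3),p,yaw)
im=viewer.get_image('wrist')
Rc=cv2.Rodrigues(np.array(im['rvec']))[0]; c=-Rc.T@np.array(im['tvec']).ravel()
print(c, R.T@(c-p), (R.T@Rc.T).round(3))
print(ray(im,(320,240),0))
E
```

```text
[[-0.     0.44   0.898]
 [-0.     0.898 -0.44 ]
 [-1.    -0.     0.   ]] [275.08389715 561.1925047  404.66035881] 1.1149715004052725
[203.62999044 595.60759522 384.45452016] [ 20.20511726  -0.55223799 -79.30815485] [[-0.    -0.29   0.957]
 [ 1.     0.     0.   ]
 [-0.001  0.957  0.29 ]]
[308.32937838 550.34334888   0.        ]
```

>>> apply_moves:
  commands:
    - [[0.025, -0.06, 0.005, 0.06], [0.05, -0.12, 0.01, 0.12], [0.075, -0.18, 0.015, 0.18], [0.1, -0.23, 0.02, 0.24], [0.12, -0.28, 0.03, 0.3], [0.14, -0.33, 0.035, 0.36], [0.16, -0.385, 0.04, 0.42], [0.18, -0.44, 0.045, 0.456]]

```text
t: 2.4
ee_pos: [455.4, 119.4, 450.2]
orientation: [-0.001, 1.57, 0.002]
ft_force: [0.9, 0.3, -0.4]
width: 88.2
```

>>> apply_moves:
  commands:
    - [[0.02, -0.06, 0.0, 0], [0.045, -0.12, 0, 0], [0.045, -0.12, 0, 0]]

```text
t: 2.78
ee_pos: [501.1, -2.1, 449.9]
orientation: [0.004, 1.57, -0.004]
ft_force: [0.4, -0.1, -0.1]
width: 87.6
```

```bash
python3 - <<'E'
from h import *
o,p,R,yaw=tool(); print(p,yaw,o['t'])
im=snap('wrist','w1.png')
import json
json.dump({k:(np.array(v).tolist()) for k,v in im.items() if k!='color'},open('w1.json','w'))
for l in ['pot1_mid','pot1_spout','stationA','seatA','cover_mid','tray','run_base']:
    print(l,[(np.round(d['position']).astype(int).tolist(),round(d['conf'],2)) for d in models.place_of('wrist',l)][:6])
E
```

```text
[501.09100322  -2.09183456 449.86335138] 1.5658565320887012 2.775
pot1_mid [([460, -138, 44], 0.56), ([628, -171, 1], 0.21)]
pot1_spout [([502, -148, 54], 0.77)]
stationA [([641, 173, -1], 0.86)]
seatA [([459, -139, 44], 0.71), ([647, 172, 29], 0.55), ([473, 125, 51], 0.26)]
cover_mid [([641, 3, 74], 0.88)]
tray []
run_base [([514, -350, 2], 0.9), ([642, 3, 75], 0.67)]
```

View pics/w1.png

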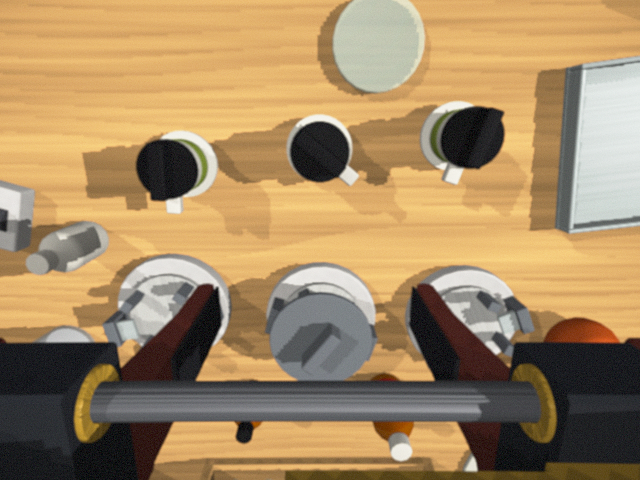

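```bash
python3 - <<'E'
import cv2
a=cv2.imread('pics/w1.png')
cv2.imwrite('pics/w1a.png',cv2.resize(a[85:235,120:320],None,fx=4,fy=4,interpolation=cv2.INTER_CUBIC))
cv2.imwrite('pics/w1b.png',cv2.resize(a[85:235,320:520],None,fx=4,fy=4,interpolation=cv2.INTER_CUBIC))
cv2.imwrite('pics/w1c.png',cv2.resize(a[240:390,240:440],None,fx=4,fy=4,interpolation=cv2.INTER_CUBIC))
E
```

```text
(no output)
```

View pics/w1a.png

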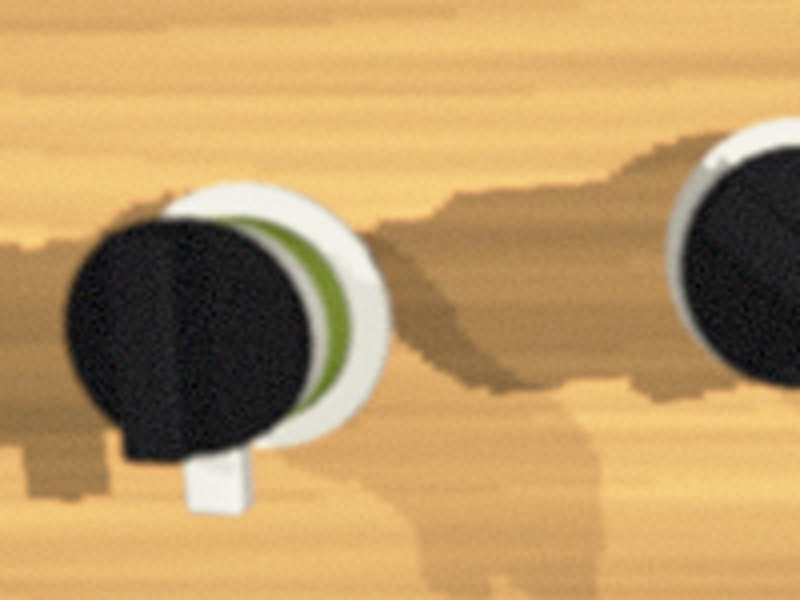

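View pics/w1b.png

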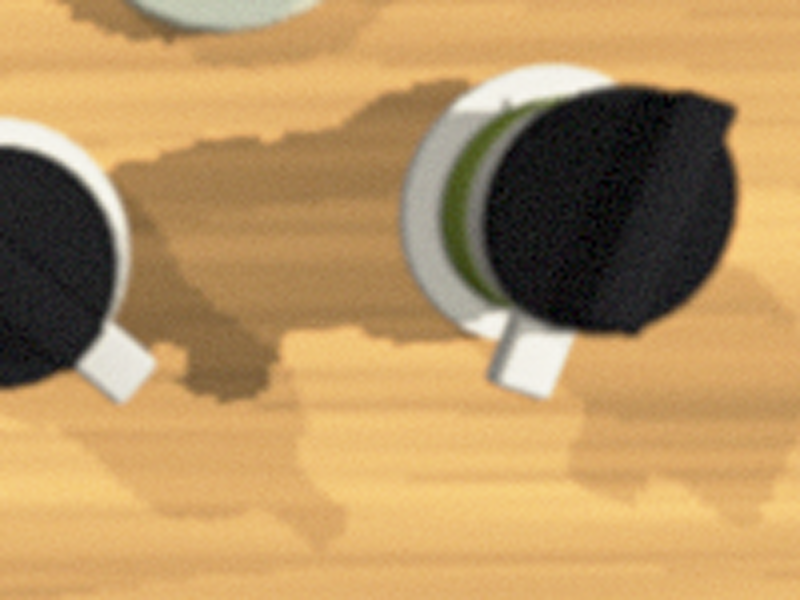

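View pics/w1c.png

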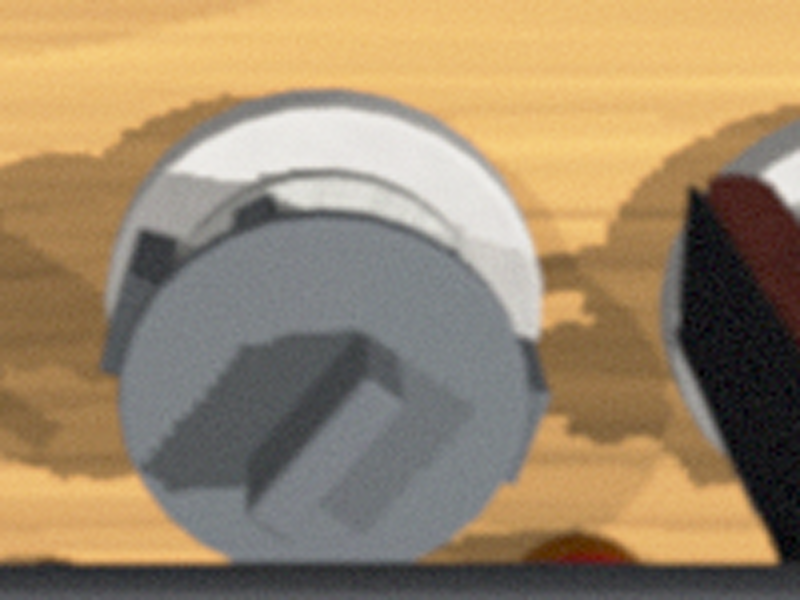

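```bash
cat > ov.py <<'E'
from h import *
import json
def load(j): return {k:(np.array(v) if isinstance(v,list) else v) for k,v in json.load(open(j)).items()}
def circ(x,y,z,r,n=60):
    a=np.linspace(0,2*np.pi,n); return np.c_[x+r*np.cos(a),y+r*np.sin(a),0*a+z]
def rect(x,y,yaw,x0,x1,y0,y1,z):
    q=np.array([[x0,y0],[x1,y0],[x1,y1],[x0,y1],[x0,y0]]); c,s=np.cos(yaw),np.sin(yaw)
    return np.c_[x+c*q[:,0]-s*q[:,1],y+s*q[:,0]+c*q[:,1],np.full(5,z)]
def pot(x,y,yaw,b=0):
    return [circ(x,y,b+20,34),circ(x,y,b+70,28),rect(x,y,yaw,-25,25,-7,7,b+95),rect(x,y,yaw,26,44,-7,7,b+60)]
def station(x,y,yaw):
    return [circ(x,y,0,65),circ(x,y,20,65),circ(x,y,28,47),rect(x,y,yaw,50,62,-11,11,56)]
def cover(x,y,yaw,b=60):
    return [circ(x,y,b+8,55),rect(x,y,yaw,-25,25,-7,7,b+34)]
def draw(im,img,shapes,box,s,fn):
    x0,y0,x1,y1=box
    o=cv2.resize(img[y0:y1,x0:x1],None,fx=s,fy=s,interpolation=cv2.INTER_CUBIC)
    for sh,col in shapes:
        for P in sh:
            q=(proj(im,P)-[x0,y0]+.5)*s-.5
            cv2.polylines(o,[np.round(q).astype(int).reshape(-1,1,2)],False,col,1,cv2.LINE_AA)
    cv2.imwrite('pics/'+fn,o)
E
cat > est.py <<'E'
from ov import *
im=load('w1.json');img=cv2.imread('pics/w1.png')
f=lambda u,v,ox,oy,z:ray(im,(u/4+ox,v/4+oy),z)
print('P1 spoutTop tip',f(216,490,120,85,60),'P2',f(137,378,320,85,60),'P3',f(525,382,320,85,60))
# lid circle centres z=70
print('lids',f(190,335,120,85,70),f(799,266,120,85,70),f(610,210,320,85,70))
print('cover',f(324,392,240,240,68), 'bar',f(390,385,240,240,94),f(262,535,240,240,94))
E
python3 est.py
```

```text
P1 spoutTop tip [ 497.79392152 -140.46772289   60.        ] P2 [471.217761    34.79598584  60.        ] P3 [472.706807   127.39272168  60.        ]
lids [ 459.43747913 -138.58804854   70.        ] [444.34710887   1.68976931  70.        ] [432.97542434 138.96456702  70.        ]
cover [637.75797613   2.89881391  68.        ] bar [620.32337218  18.76736705  94.        ] [663.11100864 -13.23105501  94.        ]
```

```bash
python3 - <<'E'
from ov import *
from scipy.optimize import least_squares
im=load('w1.json');img=cv2.imread('pics/w1.png')
Y=(0,255,255)
P=[(456,-139,-.03),(443,2.5,.8),(431,139,-.25)]
sh=[(pot(*p),(0,0,255)) for p in P]
draw(im,img,sh,(120,85,320,235),4,'o1a.png')
draw(im,img,sh,(320,85,520,235),4,'o1b.png')
S=[(642,172,0.1),(640,3,-.1),(638,-170,0)]
draw(im,img,[(cover(638,2.5,-.64),(0,0,255))]+[(station(*s),Y) for s in S],(90,240,550,390),1.7,'o1c.png')
it=viewer.get_image('top')
json.dump({k:(np.array(v).tolist()) for k,v in it.items() if k!='color'},open('t1.json','w'))
cv2.imwrite('pics/t1.png',it['color'][:,:,::-1])
draw(it,it['color'][:,:,::-1],[(station(*s),Y) for s in S]+sh,(200,150,420,330),3.6,'o1t.png')
E
```

```text
(no output)
```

View pics/o1a.png

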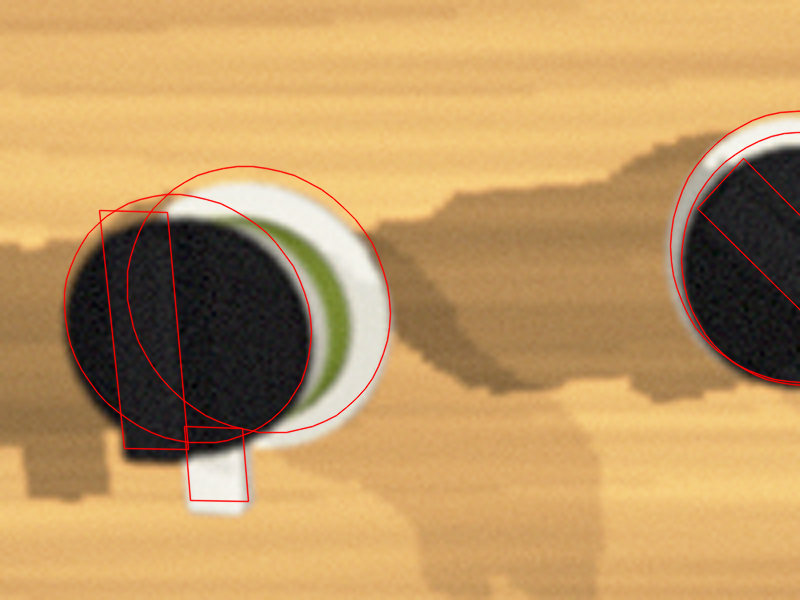

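View pics/o1b.png

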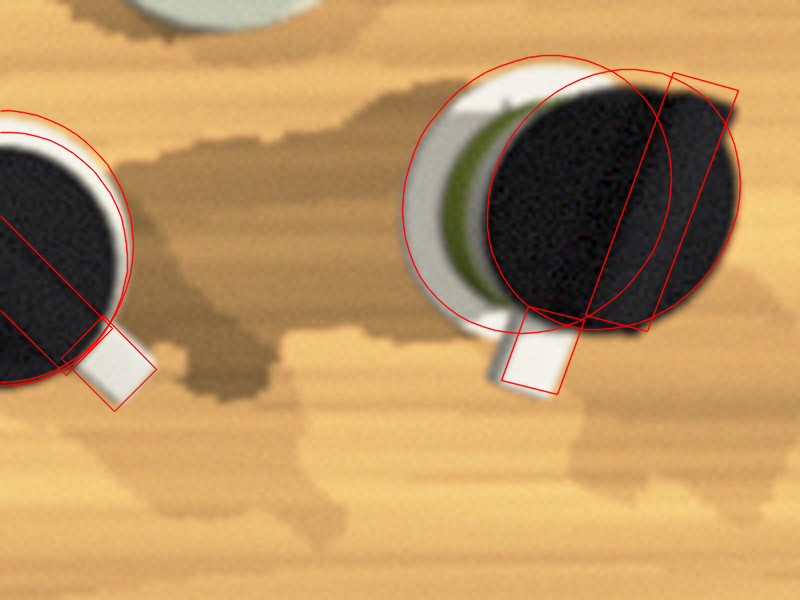

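View pics/o1c.png

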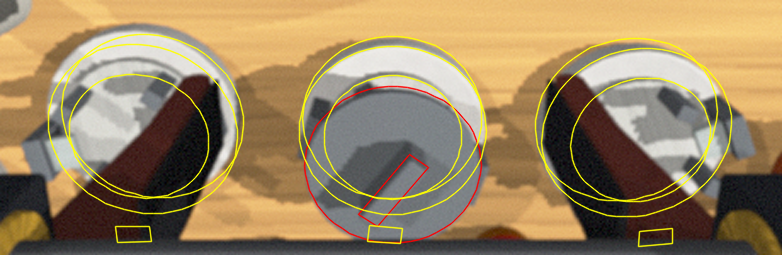

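View pics/o1t.png

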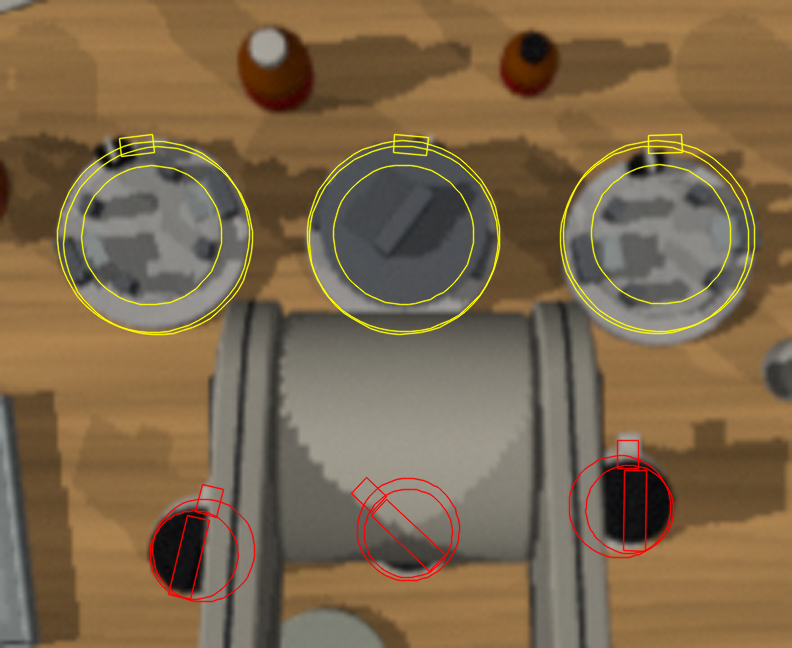

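>>> apply_moves:
  commands:
    - [[0.06, 0, 0, 0], [0.12, 0, 0, 0], [0.12, 0, 0, 0], [0.12, 0, 0, 0]]

```text
t: 3.72
ee_pos: [619.6, 1.7, 449.0]
orientation: [-0.001, 1.573, 0.001]
ft_force: [0.4, 0.4, -0.1]
width: 87.6
```

```bash
python3 - <<'E'
from ov import *
im=snap('wrist','w2.png')
json.dump({k:(np.array(v).tolist()) for k,v in im.items() if k!='color'},open('w2.json','w'))
img=cv2.imread('pics/w2.png')
cv2.imwrite('pics/w2z.png',cv2.resize(img[60:330,90:310],None,fx=2.2,fy=2.2,interpolation=cv2.INTER_CUBIC))
o=[]
for x0 in (100,235,380):
    cv2.imwrite('pics/w2_%d.png'%x0,cv2.resize(img[140:290,x0:x0+170],None,fx=4,fy=4,interpolation=cv2.INTER_CUBIC))
E
```

```text
(no output)
```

View pics/w2.png

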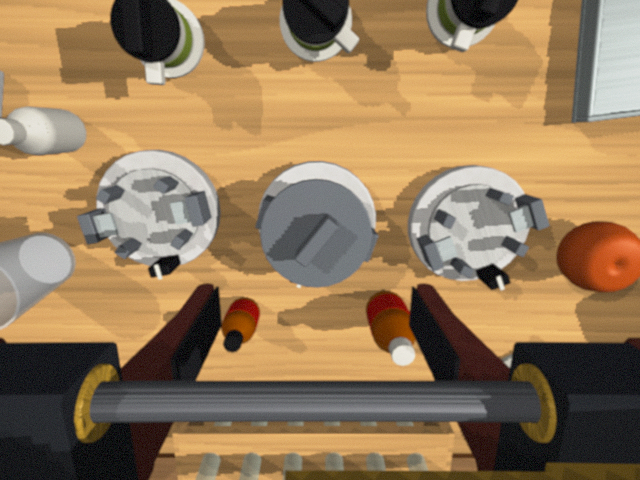

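```bash
cat > s2.py <<'E'
from ov import *
import sys
im=load('w2.json');img=cv2.imread('pics/w2.png')
S=eval(sys.argv[1])
def st2(x,y,t):
    c,s=np.cos(t),np.sin(t)
    L=station(x,y,t)+[circ(x,y,60,35.5)]
    for d in (1,-1): # catch line
        L.append(np.array([[x-s*d*30.5,y+c*d*30.5,54],[x-s*d*47,y+c*d*47,54]]))
    return L
out=[]
for x0,s in zip((380,235,80),S):
    draw(im,img,[(st2(*s),(0,0,255))],(x0,130,x0+170,290),3,'tmp.png'); out.append(cv2.imread('pics/tmp.png'))
    draw(im,img,[],(x0,130,x0+170,290),3,'tmp.png'); out.append(cv2.imread('pics/tmp.png'))
cv2.imwrite('pics/'+sys.argv[2],cv2.resize(np.vstack([np.hstack([out[1],out[5]]),np.hstack([out[0],out[4]])]),(800,752)) if 0 else np.hstack([np.vstack([out[1],out[0]]),np.vstack([out[5],out[4]])])[:,:])
cv2.imwrite('pics/B'+sys.argv[2],np.vstack([out[3],out[2]]))
E
python3 s2.py "[(642,172,0.2),(640,3,0),(638,-170,0)]" o2.png
```

```text
(no output)
```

View pics/o2.png

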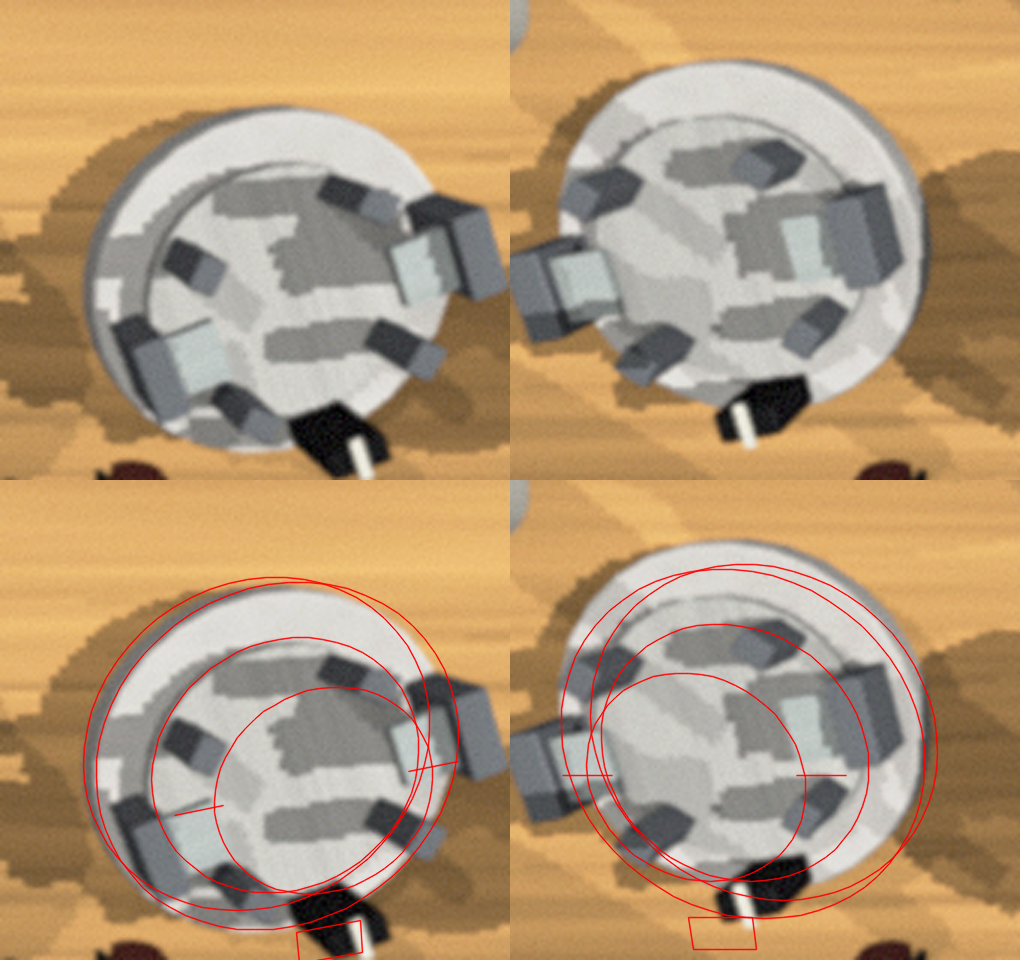

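```bash
python3 - <<'E'
from ov import *
im=load('w2.json');img=cv2.imread('pics/w2.png')
draw(im,img,[],(400,155,560,300),5,'w2A.png')
draw(im,img,[],(70,140,230,285),5,'w2C.png')
draw(im,img,[],(240,150,400,295),5,'w2B.png')
E
```

```text
(no output)
```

View pics/w2A.png

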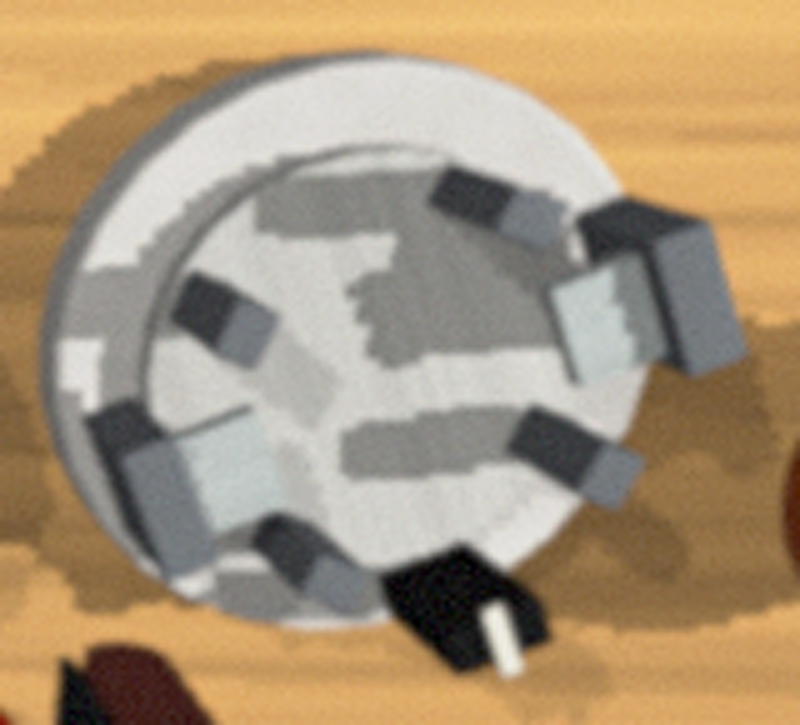

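View pics/w2C.png

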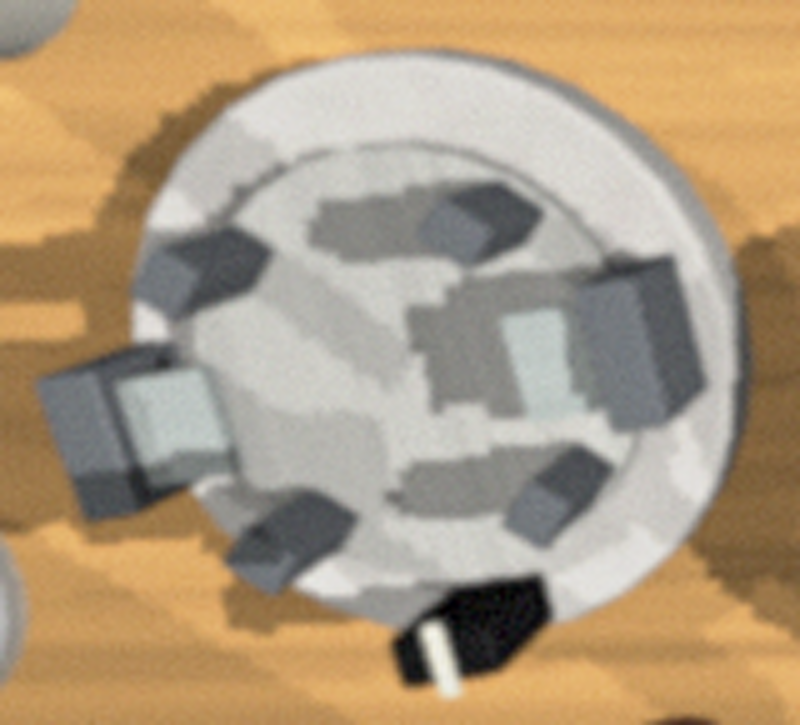

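View pics/w2B.png

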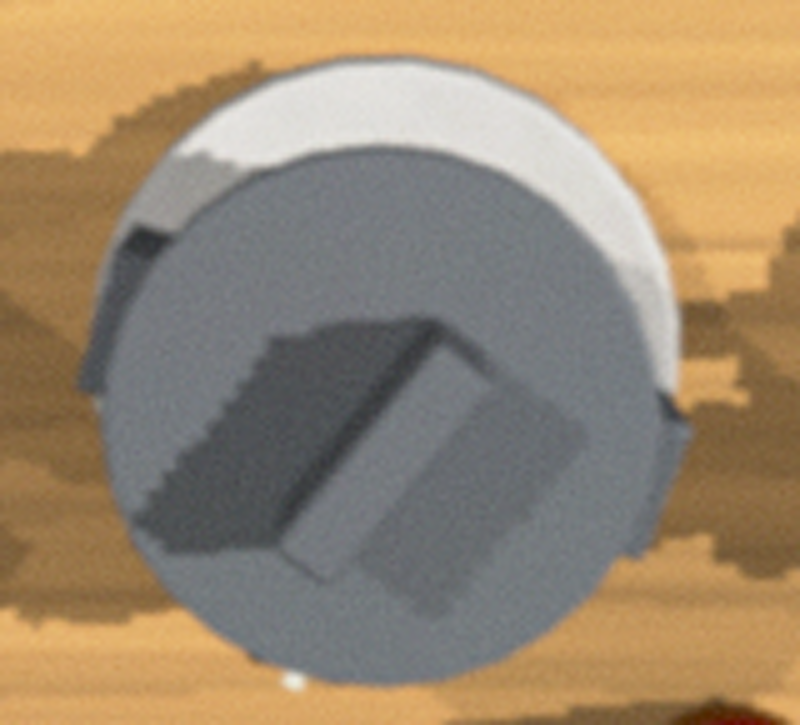

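```bash
cat > f2.py <<'E'
from ov import *
from scipy.optimize import least_squares
im=load('w2.json')
def g(p,off): return (p[0]/5+off[0]-.4,p[1]/5+off[1]-.4)
D={'A':((400,155),[(533,217),(248,332),(612,472),(338,585)],(500,637),
   [(440,62),(560,115),(95,265),(60,350),(300,75),(190,150)]),
   'C':((70,140),[(170,290),(458,228),(262,560),(540,513)],(440,660),
   [(420,55),(250,98),(150,220),(560,95),(680,200),(735,330)])}
for k,(off,posts,stripe,rim) in D.items():
    W=np.array([ray(im,g(p,off),60) for p in posts]); c=W.mean(0)
    s=ray(im,g(stripe,off),56); 
    R=np.array([ray(im,g(p,off),20) for p in rim])[:,:2]
    r=least_squares(lambda v:np.hypot(*(R-v).T)-65,c[:2])
    print(k,'posts c',c.round(1),'r',np.hypot(*(W-c)[:,:2].T).round(1),'ang',(np.degrees(np.arctan2(*(W-c)[:,1::-1].T))).round(1))
    print('  sensor',s.round(1),np.degrees(np.arctan2(s[1]-c[1],s[0]-c[0])),np.hypot(*(s-c)[:2]),' rim c',r.x.round(1),r.fun.round(1))
off=(240,150)
R=np.array([ray(im,g(p,off),20) for p in [(400,62),(260,100),(520,90),(610,180),(665,290),(185,160)]])[:,:2]
r=least_squares(lambda v:np.hypot(*(R-v).T)-65,[640,3]);print('B rim',r.x,r.fun.round(1))
s=ray(im,g((293,681),off),56);print(s, np.degrees(np.arctan2(s[1]-r.x[1],s[0]-r.x[0])),np.hypot(*(s[:2]-r.x)))
R=np.array([ray(im,g(p,off),68) for p in [(380,148),(250,170),(520,180),(600,240),(650,350),(120,340),(105,430),(150,560),(400,685),(560,625)]])[:,:2]
r=least_squares(lambda v:np.hypot(*(R-v).T)-55,[640,3]);print('cover rim',r.x,r.fun.round(1))
B=np.array([ray(im,g(p,off),94) for p in [(440,343),(490,388),(325,580),(275,542)]]);print(B.mean(0),np.degrees(np.arctan2(*(B[2]+B[3]-B[0]-B[1])[1::-1])),B.round(0))
it=load('t1.json');
E
python3 f2.py
```

```text
A posts c [643.6 171.   60. ] r [40.2 40.6 40.1 40.9] ang [ 159.  -111.3   69.6  -20.2]
  sensor [695.  193.4  56. ] 23.531492001678316 56.01648153299599  rim c [646.  173.3] [ 0.9 -0.5 -0.8  1.4  1.1 -1.8]
C posts c [ 628.1 -169.3   60. ] r [39.6 41.2 40.4 40.3] ang [-123.4  145.5  -35.4   55.3]
  sensor [ 684.  -161.4   56. ] 8.026696143724074 56.45289074147064  rim c [ 629.3 -169.1] [ 0.1 -0.2 -0.1  0.2  0.1 -0.4]
B rim [641.99498643   2.93037879] [ 1.7 -0.6  2.1 -1.4 -1.8 -2.2]
[699.81255052 -16.32876701  56.        ] -18.423018626030622 60.940835368778444
cover rim [641.08760671   2.58217132] [-0.9  1.  -0.5 -0.  -1.5 -1.3 -0.6 -0.9 -0.5 -0.5]
[640.95047316   1.98079316  94.        ] -38.829640104236326 [[618.  12.  94.]
 [626.  21.  94.]
 [663.  -8.  94.]
 [656. -18.  94.]]
```

>>> apply_moves:
  commands:
    - [[0.01, 0, -0.03, -0.17], [0.021, 0.001, -0.07, -0.34], [0.021, 0.001, -0.11, -0.51], [0.021, 0.001, -0.15, -0.677], [0.021, 0.001, -0.17, -0.677], [0.021, 0.001, -0.185, -0.677], [0.021, 0.001, -0.196, -0.677], [0.021, 0.001, -0.196, -0.677]]

```text
t: 4.78
ee_pos: [641.1, 2.2, 253.7]
orientation: [0.529, 1.505, -0.529]
ft_force: [0.2, -0.2, 0.5]
width: 87.8
```

```bash
python3 - <<'E'
from ov import *
im=snap('wrist','w3.png'); print(tool()[1],tool()[3],readout.get_obs()['ft_force']); snap('side','sd3.png')
E
```

```text
[641.31560827   2.21498117 254.16518827] 0.8946929727546327 [0.46076883 0.42274338 1.04123287]
```

View pics/w3.png

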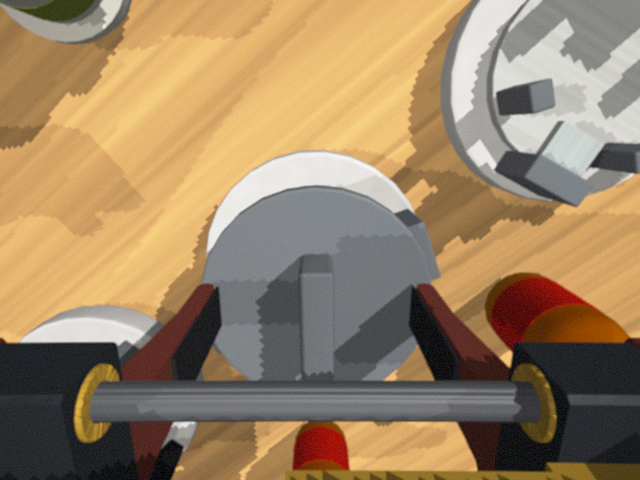

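View pics/sd3.png

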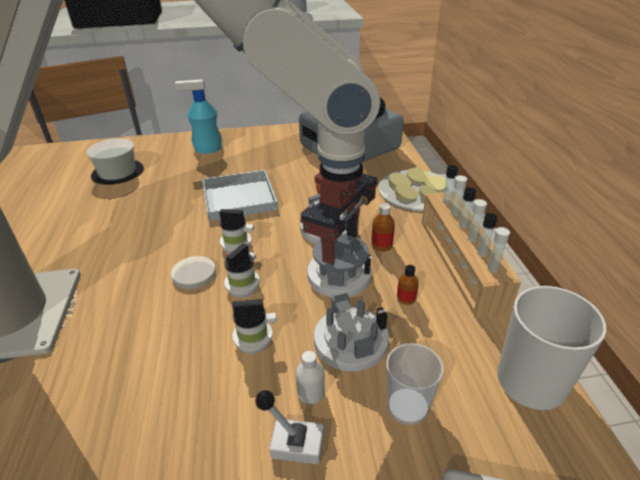

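The wrist view shows the cover's bar (u≈317) centred and parallel between the fingers (215 to 415), so I'll grip and lift it.

>>> apply_moves:
  commands:
    - [[0, 0, 0, 0], [0, 0, 0, 0], [0, 0, 0, 0], [0, 0, 0, 0], [0, 0, 0, 0], [0, 0, 0.02, 0], [0, 0, 0.06, 0], [0, 0, 0.1, 0]]
  gripper: 0.0

```text
t: 5.88
ee_pos: [641.1, 2.2, 356.0]
orientation: [0.53, 1.505, -0.53]
ft_force: [0.8, -0.2, -0.2]
width: 11.5
```

```bash
python3 - <<'E'
from ov import *
im=snap('wrist','w4.png'); 
for c in ['top','side']: print(c,[(d['position'],d['conf']) for d in models.place_of(c,'tray')])
it=load('t1.json'); t=cv2.imread('pics/top0.png')
x=[]
for p in [(133,268),(201,261),(208,328),(140,338)]: x.append(ray(it,p,25))
print(np.round(x,0),np.mean(x,0))
draw(it,t,[([rect(440,347,.1,-85,85,-85,85,25),rect(440,347,.1,-80,80,-80,80,25)],(0,0,255))],(120,250,220,350),6,'tray.png')
E
```

```text
top [([440.8, 347.8, -0.8], 0.77), ([627.4, -169.9, 29.3], 0.31)]
side [([438.0, 348.3, -2.0], 0.62), ([472.8, 34.7, 52.6], 0.22)]
[[517. 436.  25.]
 [532. 271.  25.]
 [372. 254.  25.]
 [350. 417.  25.]] [442.51875775 344.33653766  25.        ]
```

View pics/tray.png

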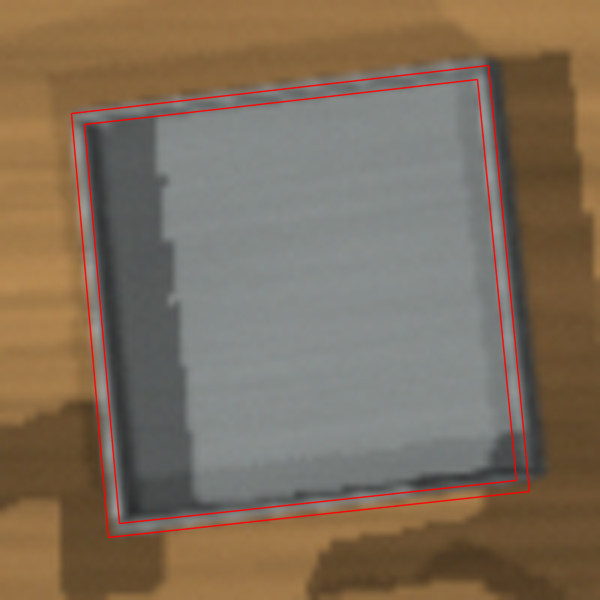

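View pics/w4.png

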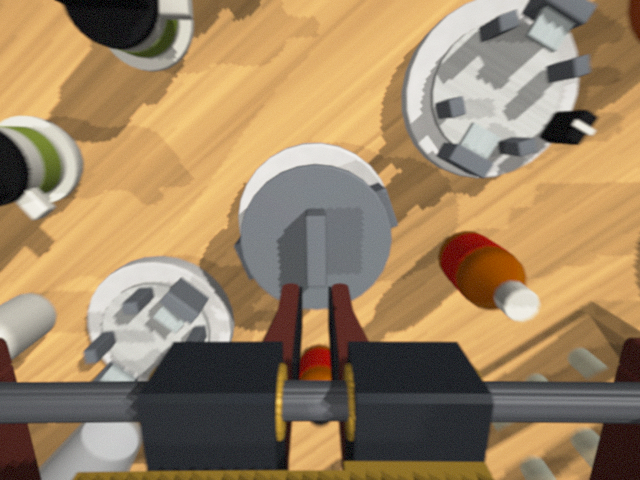

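The fingers were still closing when the lift began (width 11.5), so the cover stayed on its station. I'll open to 45 mm and retry with more closing time.

>>> apply_moves:
  commands:
    - [[0, 0, 0, 0], [0, 0, -0.02, 0], [0, 0, -0.04, 0], [0, 0, -0.06, 0], [0, 0, -0.06, 0]]
  gripper: 0.045

```text
t: 6.65
ee_pos: [640.2, 2.2, 290.5]
orientation: [0.529, 1.51, -0.531]
ft_force: [-0.3, -0.6, 0.9]
width: 44.1
```

```bash
python3 - <<'E'
from ov import *
im=snap('wrist','w5.png');print(tool()[1],readout.get_obs()['width'])
cm=[(cover(641.1,2.3,-.677),(0,0,255))]
draw(im,im['color'][:,:,::-1],cm,(0,0,640,480),1.2,'w5.png')
E
```

```text
[640.74128643   2.21081522 291.95165752] 44.558242246450334
```

View pics/w5.png

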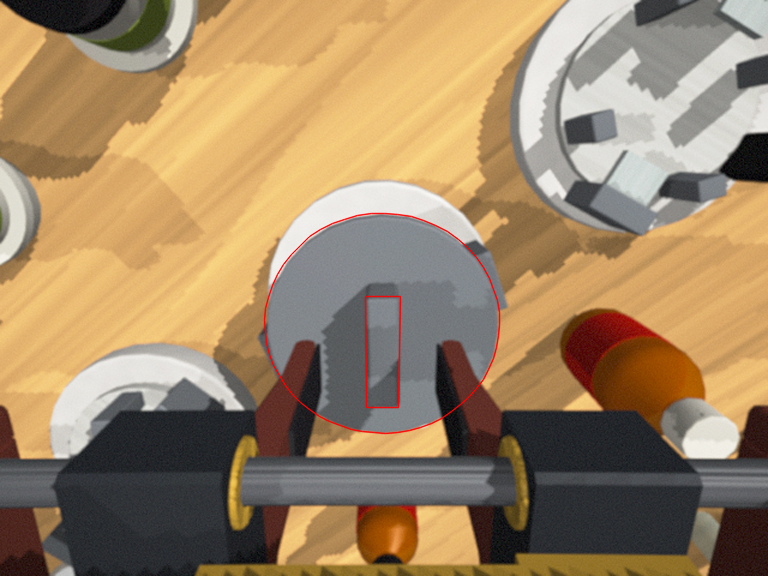

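>>> apply_moves:
  commands:
    - [[0, 0, -0.025, 0], [0, 0, -0.041, 0], [0, 0, -0.041, 0]]

```text
t: 7.08
ee_pos: [640.9, 2.2, 251.9]
orientation: [0.529, 1.507, -0.53]
ft_force: [-1.0, 0.2, 0.1]
width: 45.2
```

>>> apply_moves:
  commands:
    - [[0, 0, 0, 0], [0, 0, 0, 0], [0, 0, 0, 0], [0, 0, 0, 0], [0, 0, 0, 0], [0, 0, 0, 0], [0, 0, 0, 0], [0, 0, 0, 0]]
  gripper: 0.0

```text
t: 8.07
ee_pos: [641.3, 2.2, 253.1]
orientation: [0.53, 1.505, -0.529]
ft_force: [-0.6, 0.1, 5.9]
width: 13.9
```

>>> apply_moves:
  commands:
    - [[0, 0, 0.02, 0], [0, 0, 0.05, 0], [0, 0, 0.08, 0], [0, 0, 0.08, 0]]

```text
t: 8.57
ee_pos: [642.0, 2.2, 335.9]
orientation: [0.531, 1.5, -0.528]
ft_force: [0.3, 0.3, -0.2]
width: 13.8
```

```bash
python3 - <<'E'
from ov import *
im=snap('wrist','w6.png');print(tool()[1],readout.get_obs()['width'])
E
```

```text
[641.25343774   2.17691099 334.00189059] 13.640760016343371
```

View pics/w6.png

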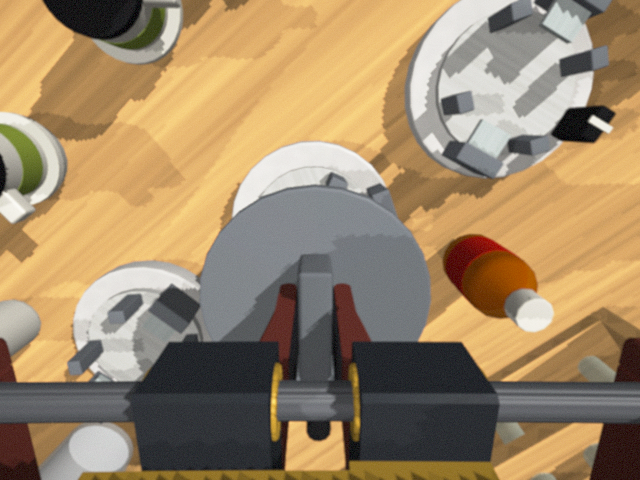

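>>> apply_moves:
  commands:
    - [[-0.02, 0.045, 0.0, 0], [-0.05, 0.095, 0, 0], [-0.08, 0.145, 0, 0], [-0.11, 0.195, 0, 0], [-0.14, 0.245, 0, 0], [-0.17, 0.295, 0, 0], [-0.2, 0.344, 0, 0], [-0.2, 0.344, -0.04, 0]]

```text
t: 9.62
ee_pos: [439.7, 349.7, 293.5]
orientation: [0.529, 1.504, -0.522]
ft_force: [0.5, -0.1, -1.3]
width: 14.2
```

>>> apply_moves:
  commands:
    - [[0, 0, -0.05, 0], [0, 0, -0.075, 0], [0, 0, -0.085, 0], [0, 0, -0.092, 0], [0, 0, -0.094, 0], [0, 0, -0.094, 0]]

```text
t: 10.38
ee_pos: [441.4, 346.3, 199.4]
orientation: [0.531, 1.504, -0.529]
ft_force: [0.0, -0.4, -1.0]
width: 13.8
```

>>> apply_moves:
  commands:
    - [[0, 0, 0, 0], [0, 0, 0, 0], [0, 0, 0, 0], [0, 0, 0, 0], [0, 0, 0.02, 0], [0, 0, 0.06, 0], [0, 0, 0.12, 0], [0, 0, 0.18, 0]]
  gripper: 0.045

```text
t: 11.38
ee_pos: [440.8, 346.0, 381.6]
orientation: [0.53, 1.505, -0.529]
ft_force: [-0.1, 0.7, -0.6]
width: 45.2
```

```bash
python3 - <<'E'
from ov import *
im=snap('wrist','w7.png');print(tool()[1],readout.get_obs()['width'])
print([(np.round(d['position']),d['conf']) for d in models.place_of('wrist','cover_mid')],[(np.round(d['position']),d['conf']) for d in models.place_of('wrist','tray')])
E
```

```text
[442.51013173 347.30756786 389.69194275] 45.09677503254008
[(array([438., 346.,  18.]), 0.85)] []
```

View pics/w7.png

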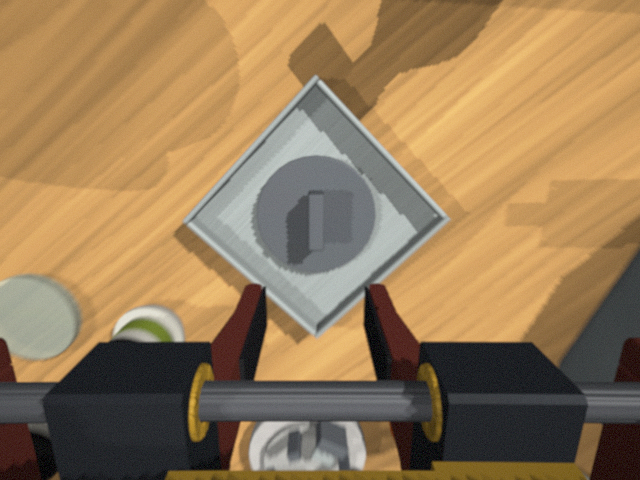

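The cover lies flat in the tray, centred near pixel (318,215). Next is the pot nearest the tray (pot at 433,139).

>>> apply_moves:
  commands:
    - [[0, -0.04, 0, 0.1], [-0.004, -0.09, 0, 0.22], [-0.008, -0.14, -0.02, 0.33], [-0.008, -0.19, -0.05, 0.427], [-0.008, -0.207, -0.079, 0.427], [-0.008, -0.207, -0.079, 0.427], [-0.008, -0.207, -0.079, 0.427]]

```text
t: 12.4
ee_pos: [433.4, 139.7, 300.2]
orientation: [0.196, 1.562, -0.196]
ft_force: [0.1, 0.1, -0.6]
width: 45.1
```

```bash
python3 - <<'E'
from ov import *
im=snap('wrist','w8.png');print(tool()[1],tool()[3],readout.get_obs()['width'])
draw(im,im['color'][:,:,::-1],[(pot(433,139,-.25),(0,0,255))],(0,0,640,480),1.2,'w8.png')
E
```

```text
[433.53778995 140.02255358 300.49995456] 1.3216780685823313 45.01305062627355
```

View pics/w8.png

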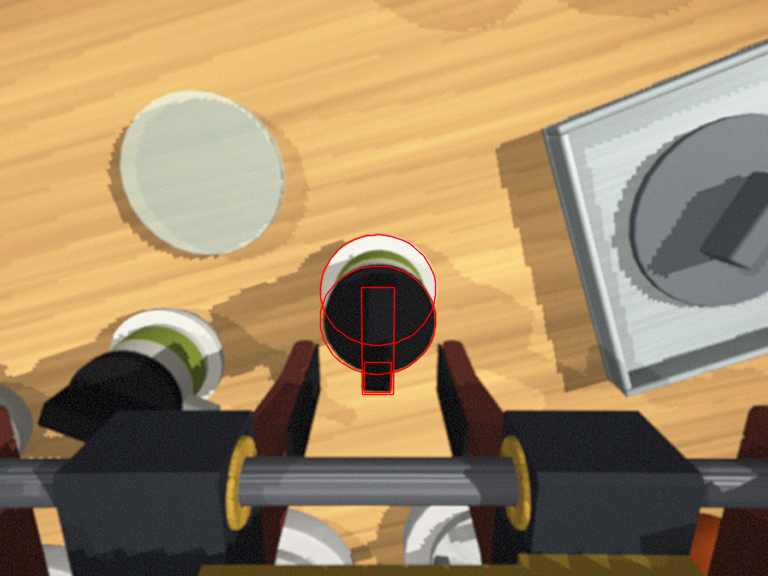

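>>> apply_moves:
  commands:
    - [[0, 0, -0.02, 0], [0, 0, -0.04, 0], [0, 0, -0.047, 0], [0, 0, -0.047, 0]]

```text
t: 12.95
ee_pos: [433.3, 139.8, 253.1]
orientation: [0.196, 1.561, -0.195]
ft_force: [-0.8, 0.4, 0.7]
width: 44.9
```

>>> apply_moves:
  commands:
    - [[0, 0, 0, 0], [0, 0, 0, 0], [0, 0, 0, 0], [0, 0, 0, 0], [0, 0, 0, 0], [0, 0, 0, 0], [0, 0, 0, 0], [0, 0, 0, 0]]
  gripper: 0.0

```text
t: 13.95
ee_pos: [433.2, 139.2, 252.8]
orientation: [0.196, 1.562, -0.196]
ft_force: [0.7, 0.1, 4.6]
width: 13.8
```

>>> apply_moves:
  commands:
    - [[0, 0, 0.03, 0], [0, 0, 0.08, 0], [0.04, 0.008, 0.1, 0.12], [0.09, 0.016, 0.1, 0.26], [0.14, 0.024, 0.1, 0.42], [0.18, 0.03, 0.1, 0.58], [0.21, 0.032, 0.1, 0.674], [0.21, 0.032, 0.1, 0.674]]

```text
t: 14.95
ee_pos: [644.2, 171.1, 351.5]
orientation: [-0.332, 1.546, 0.332]
ft_force: [-0.6, 0.7, -1.6]
width: 13.7
```

```bash
python3 - <<'E'
from ov import *
im=snap('wrist','w9.png');print(tool()[1],tool()[3],readout.get_obs()['width'])
st=station(643.6,171,.424)+[circ(643.6,171,60,35.5)]
draw(im,im['color'][:,:,::-1],[(pot(643.4,171.2,.424,91),(0,0,255)),(st,(0,255,0))],(0,0,640,480),1.2,'w9.png')
E
```

```text
[642.87299656 170.99508256 351.37261468] 1.9933515350332687 13.807681781189673
```

View pics/w9.png

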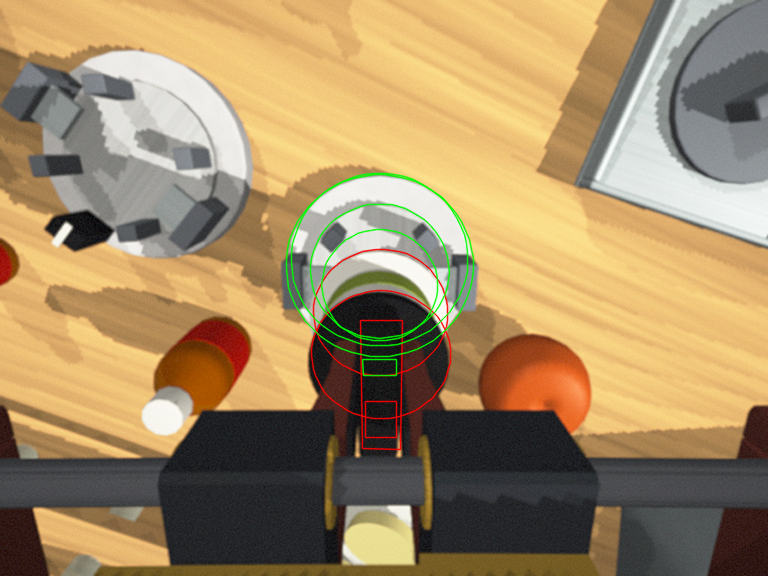

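>>> apply_moves:
  commands:
    - [[0.0005, 0, -0.02, 0], [0.0005, 0, -0.035, 0], [0.0005, 0, -0.045, 0], [0.0005, 0, -0.049, 0], [0.0005, 0, -0.049, 0]]

```text
t: 15.62
ee_pos: [643.6, 171.2, 303.5]
orientation: [-0.333, 1.545, 0.333]
ft_force: [-0.4, 0.9, -2.0]
width: 14.0
```

>>> apply_moves:
  commands:
    - [[0, 0, -0.003, 0], [0, 0, -0.006, 0], [0, 0, -0.006, 0]]

```text
t: 16.0
ee_pos: [643.9, 171.3, 298.0]
orientation: [-0.333, 1.544, 0.333]
ft_force: [1.4, 0.9, -0.9]
width: 13.5
```

```bash
python3 - <<'E'
from ov import *
im=snap('wrist','w10.png');o=readout.get_obs();print(tool()[1],tool()[3],o['width'],o['ft_force'],o['moment'])
E
```

```text
[643.87721592 171.27056385 298.01287153] 1.9949834526810084 14.029654070525597 [1.4322163  1.10102519 0.35241838] [ 0.25572381 -0.28669009 -0.0016509 ]
```

View pics/w10.png

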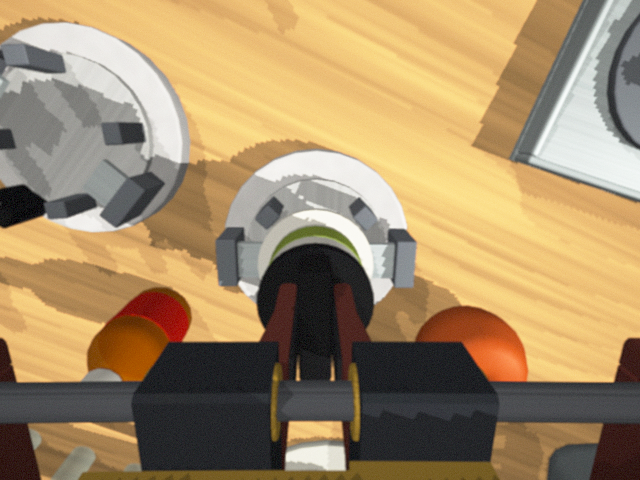

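>>> apply_moves:
  commands:
    - [[0, 0, -0.002, 0], [0, 0, -0.004, 0], [0, 0, -0.004, 0]]

```text
t: 16.42
ee_pos: [643.7, 171.2, 293.6]
orientation: [-0.333, 1.545, 0.333]
ft_force: [1.4, 1.1, 0.3]
width: 13.8
```

>>> apply_moves:
  commands:
    - [[0, 0, -0.002, 0], [0, 0, -0.004, 0], [0, 0, -0.004, 0]]

```text
t: 16.8
ee_pos: [643.4, 171.2, 289.1]
orientation: [-0.333, 1.546, 0.333]
ft_force: [0.0, 0.1, -1.1]
width: 13.6
```

>>> apply_moves:
  commands:
    - [[0, 0, -0.002, 0], [0, 0, -0.004, 0], [0, 0, -0.004, 0]]

```text
t: 17.18
ee_pos: [643.4, 171.1, 285.2]
orientation: [-0.333, 1.546, 0.333]
ft_force: [1.1, 1.0, -1.8]
width: 13.7
```

```bash
python3 - <<'E'
from ov import *
im=snap('wrist','w11.png');s=snap('side','s11.png');o=readout.get_obs();print(o['width'],o['ft_force'],o['moment'])
draw(s,s['color'][:,:,::-1],[],(270,130,420,260),5,'s11z.png')
E
```

```text
13.546904060541666 [ 6.09515298e-01 -6.03151314e-04 -2.60132994e+00] [ 0.21805812 -0.19223326 -0.01423952]
```

View pics/w11.png

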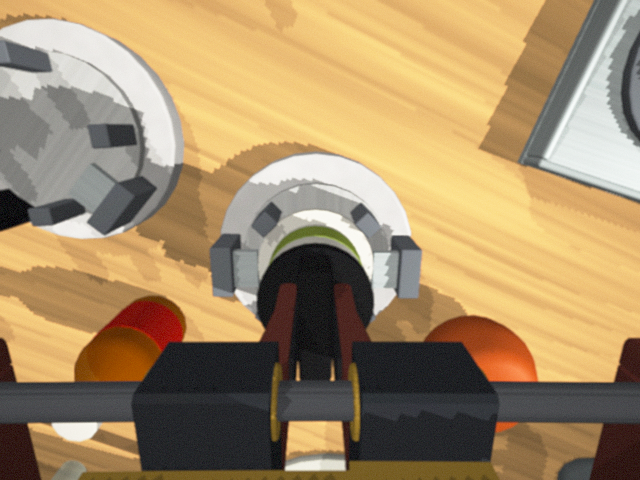

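View pics/s11z.png

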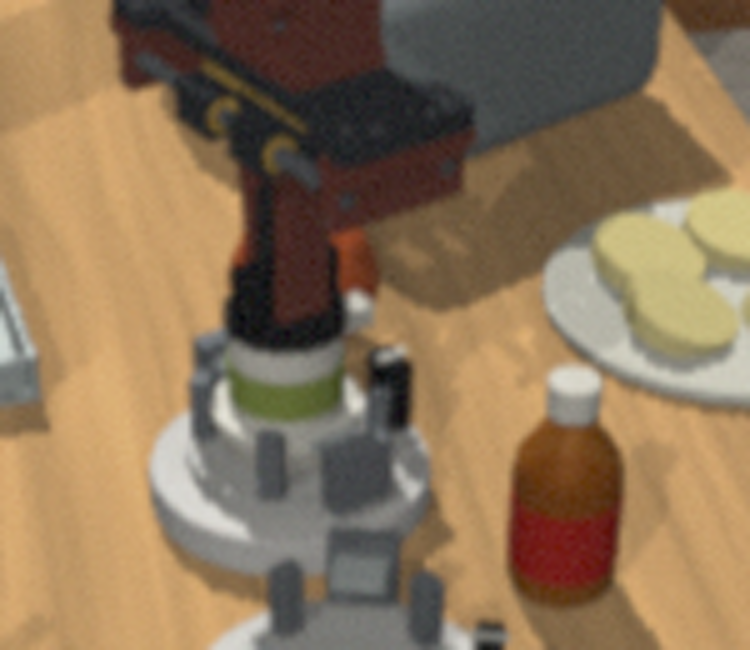

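>>> apply_moves:
  commands:
    - [[0, 0, -0.002, 0], [0, 0, -0.004, 0], [0, 0, -0.004, 0]]

```text
t: 17.65
ee_pos: [643.4, 171.1, 281.2]
orientation: [-0.333, 1.546, 0.333]
ft_force: [0.0, 0.2, -0.7]
width: 13.8
```

>>> apply_moves:
  commands:
    - [[0, 0, -0.001, 0], [0, 0, -0.002, 0], [0, 0, -0.002, 0]]

```text
t: 18.02
ee_pos: [643.6, 171.2, 280.8]
orientation: [-0.333, 1.545, 0.333]
ft_force: [-3.8, -1.2, 8.3]
width: 13.3
```

>>> apply_moves:
  commands:
    - [[0, 0, -0.001, 0], [0, 0, -0.002, 0], [0, 0, -0.002, 0]]

```text
t: 18.4
ee_pos: [643.7, 171.3, 280.6]
orientation: [-0.333, 1.544, 0.333]
ft_force: [-8.0, -1.4, 20.2]
width: 13.8
```

```bash
python3 - <<'E'
from ov import *
im=snap('wrist','w12.png');s=snap('side','s12.png');o=readout.get_obs();print(o['ee_pos'],o['width'],o['ft_force'],o['moment'])
draw(s,s['color'][:,:,::-1],[],(270,130,420,260),5,'s12z.png')
E
```

```text
[643.66515248 171.23505709 280.59075498] 13.851554096975402 [-7.35089685 -2.12534352 20.08859036] [-0.28849166  1.59152396  0.02418927]
```

View pics/w12.png

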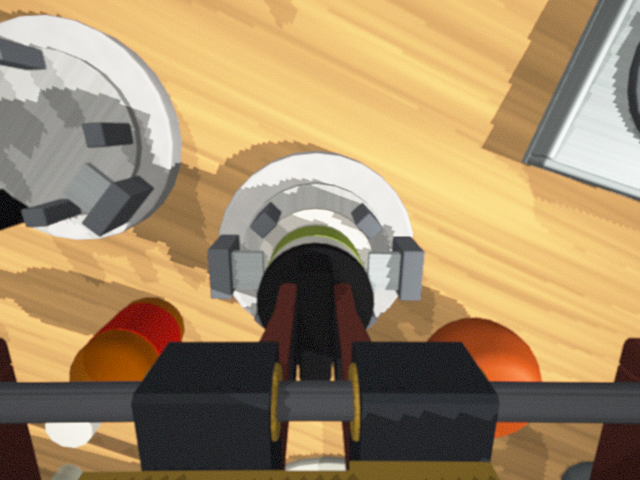

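View pics/s12z.png

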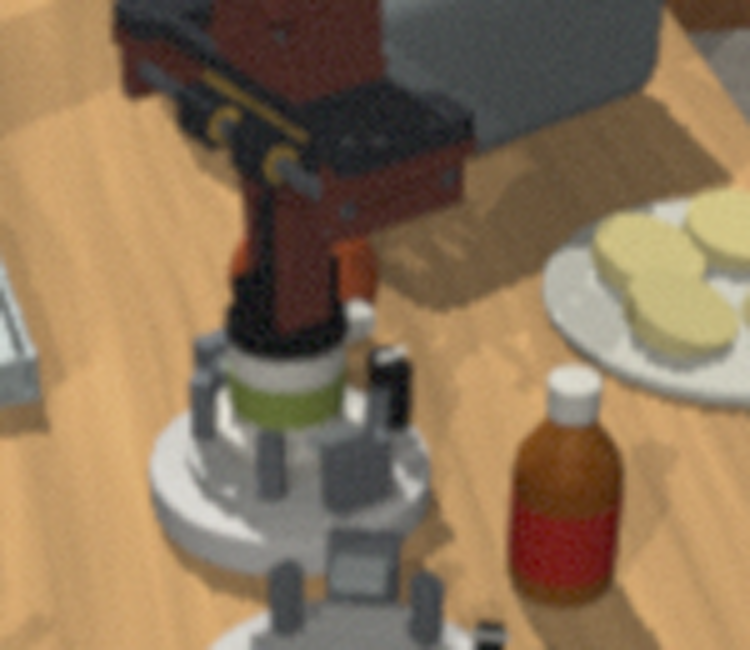

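>>> apply_moves:
  commands:
    - [[0, 0, 0.003, 0], [0, 0, 0.006, 0], [0, 0, 0.009, 0], [0, 0, 0.012, 0], [0, 0, 0.013, 0], [0, 0, 0.013, 0]]

```text
t: 19.25
ee_pos: [643.6, 171.2, 290.7]
orientation: [-0.333, 1.545, 0.333]
ft_force: [2.7, 0.9, -8.6]
width: 13.5
```

```bash
python3 - <<'E'
from ov import *
im=snap('wrist','w13.png');s=snap('side','s13.png');o=readout.get_obs();print(o['ee_pos'],o['width'],o['ft_force'],o['moment'])
draw(s,s['color'][:,:,::-1],[],(270,130,420,260),5,'s13z.png')
E
```

```text
[643.56323009 171.21450234 290.63963682] 13.741648452788137 [ 2.36141542  0.18561698 -8.11321291] [ 0.26843741 -0.62386309 -0.05146634]
```

View pics/w13.png

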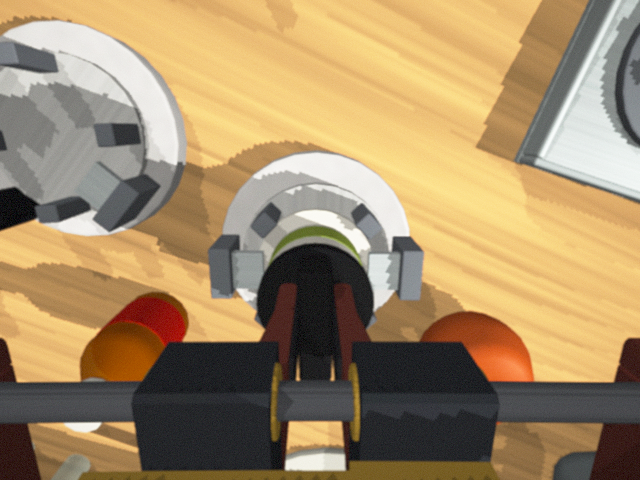

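View pics/s13z.png

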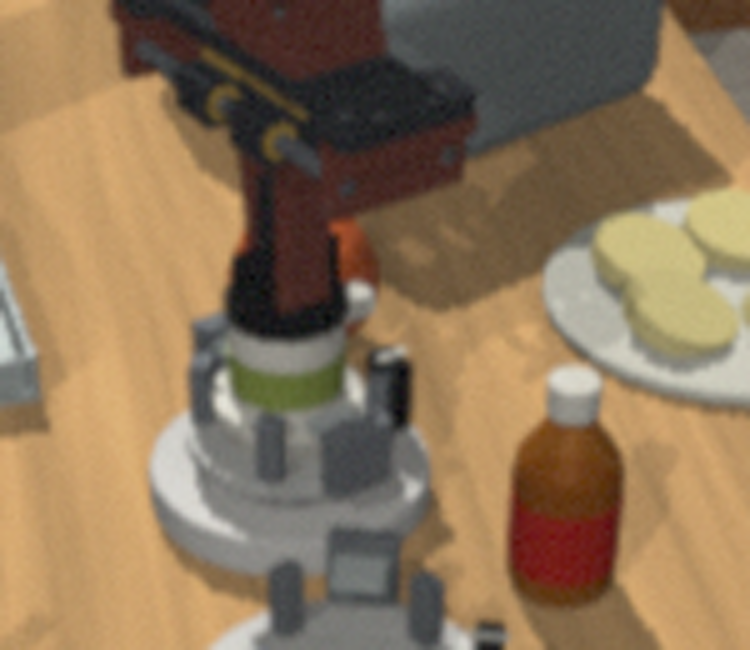

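The cradle rose with the pot: the disc is visibly lifted, the catches stay over the flange and the TCP is 10 mm up. I'll release the pot.

>>> apply_moves:
  commands:
    - [[0, 0, 0, 0], [0, 0, 0, 0], [0, 0, 0, 0], [0, 0, 0, 0], [0, 0, 0.03, 0], [0, 0, 0.07, 0], [0, 0, 0.12, 0], [0, 0, 0.12, 0]]
  gripper: 0.045

```text
t: 20.35
ee_pos: [644.7, 171.4, 415.6]
orientation: [-0.332, 1.537, 0.332]
ft_force: [-0.0, -0.5, -0.2]
width: 44.8
```

```bash
python3 - <<'E'
from ov import *
im=snap('wrist','w14.png');s=snap('side','s14.png');o=readout.get_obs();print(o['ee_pos'],o['width'],o['ft_force'])
draw(im,im['color'][:,:,::-1],[(pot(643.6,171.2,.424,38),(0,0,255))],(0,0,640,480),1.2,'w14.png')
E
```

```text
[643.37376107 171.15629892 410.96260566] 45.41238556670965 [-1.09586582  0.18767658 -0.85586071]
```

View pics/w14.png

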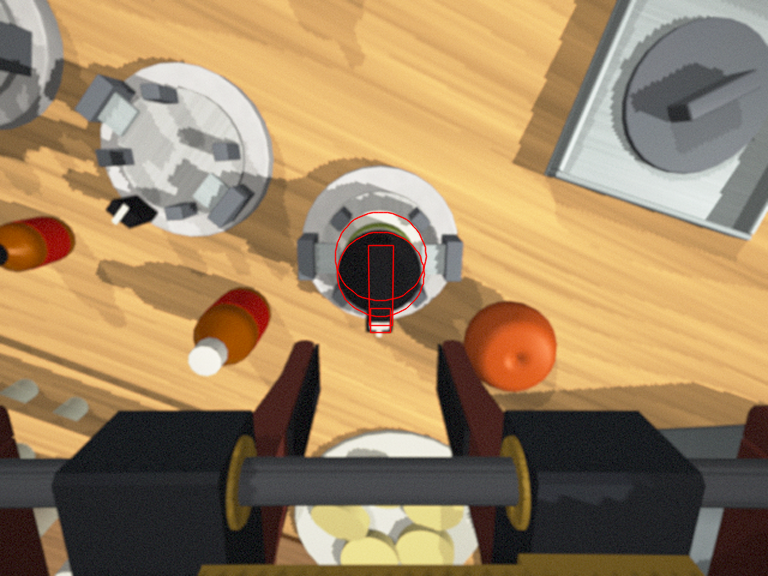

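View pics/s14.png

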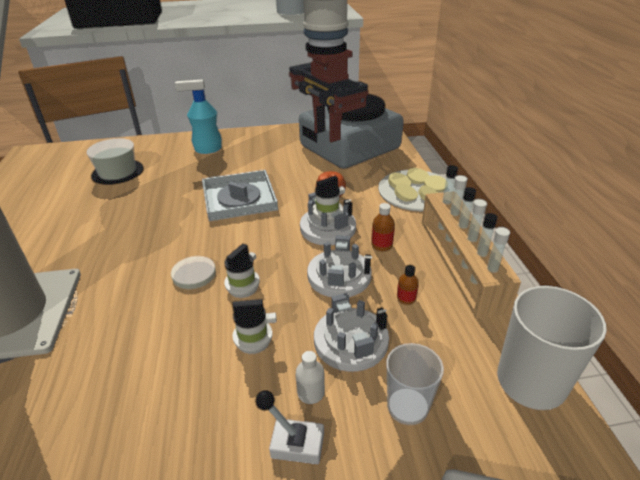

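>>> apply_moves:
  commands:
    - [[-0.02, -0.05, 0, -0.15], [-0.04, -0.1, 0, -0.3], [-0.06, -0.15, 0, -0.424], [-0.064, -0.171, 0, -0.424], [-0.064, -0.171, 0, -0.424], [-0.064, -0.171, 0, -0.424]]

```text
t: 21.2
ee_pos: [580.1, 1.1, 410.2]
orientation: [-0.001, 1.571, 0.002]
ft_force: [-0.2, -0.4, -0.3]
width: 44.9
```

```bash
python3 - <<'E'
from ov import *
im=snap('wrist','w15.png');o=readout.get_obs();print(o['ee_pos'],o['width'],o['ft_force'])
json.dump({k:(np.array(v).tolist()) for k,v in im.items() if k!='color'},open('w15.json','w'))
q=proj(im,[[642,2.7,40]])[0];print(q)
x0=int(q[0])-85;y0=int(q[1])-72;print(x0,y0)
draw(im,im['color'][:,:,::-1],[],(x0,y0,x0+170,y0+145),4.7,'w15B.png')
E
```

```text
[580.14658235   1.37331662 410.31782957] 45.04244589962495 [0.09256382 0.82750166 0.9579067 ]
[316.91225411 277.08355061]
231 205
```

View pics/w15.png

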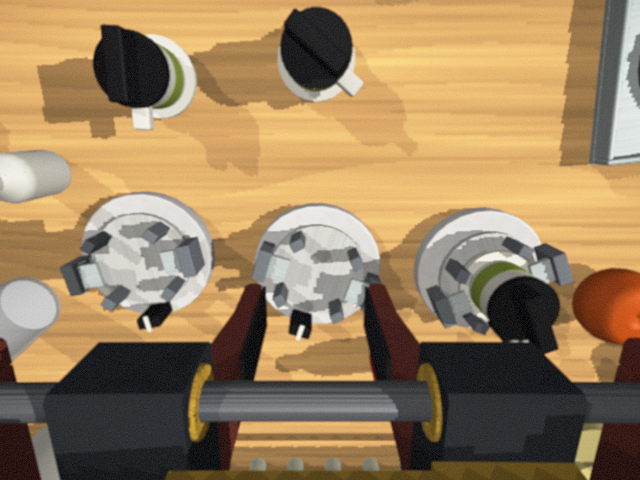

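View pics/w15B.png

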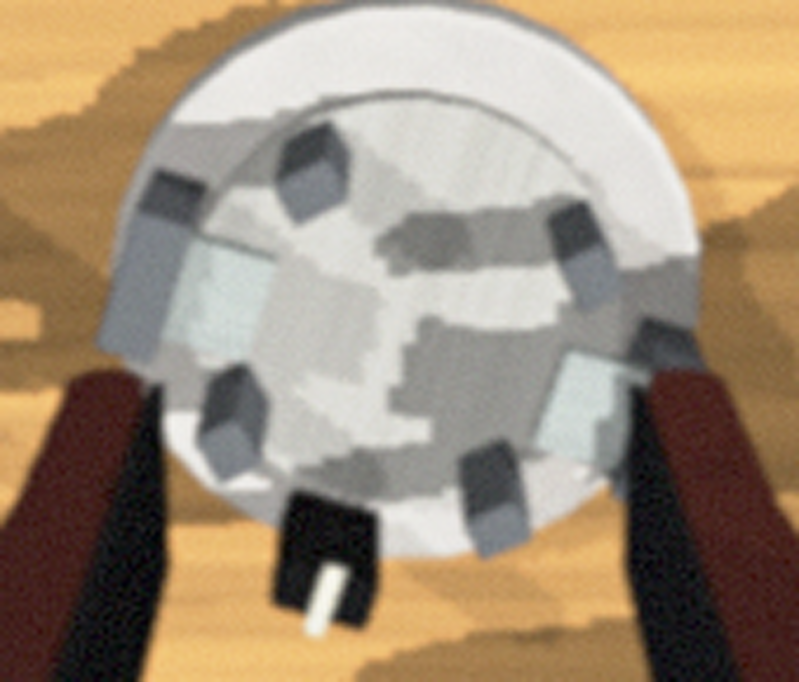

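```bash
python3 - <<'E'
from ov import *
im=load('w15.json')
g=lambda p:(p[0]/4.7+231-.4,p[1]/4.7+205-.4)
W=np.array([ray(im,g(p),60) for p in [(315,187),(590,280),(230,450),(500,530)]]); c=W.mean(0)
s=ray(im,g((326,600)),56)
a=np.degrees(np.arctan2(*(W-c)[:,1::-1].T))
print(c,np.hypot(*(W-c)[:,:2].T).round(1),a.round(1),s,np.degrees(np.arctan2(s[1]-c[1],s[0]-c[0])))
img=cv2.imread('pics/w15.png')
draw(im,img,[(pot(459.8,-139,0),(0,0,255)),(pot(445,1.8,.83),(0,0,255))],(80,0,400,150),2.5,'w15P.png')
E
```

```text
[639.03035793   3.19994406  60.        ] [40.9 39.4 40.2 40.6] [-153.7  116.9  -62.7   27.3] [693.40678148 -13.74829511  56.        ] -17.311399786467337
```

View pics/w15P.png

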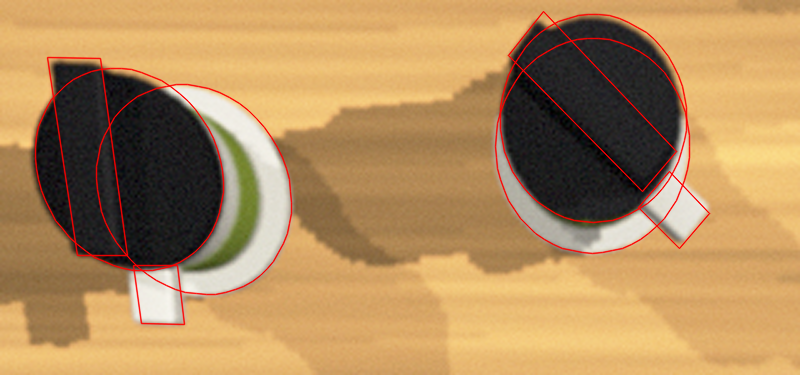

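>>> apply_moves:
  commands:
    - [[-0.04, 0, 0, 0.17], [-0.09, 0.001, -0.02, 0.34], [-0.135, 0.002, -0.05, 0.51], [-0.135, 0.002, -0.09, 0.68], [-0.135, 0.002, -0.111, 0.83], [-0.135, 0.002, -0.111, 0.83], [-0.135, 0.002, -0.111, 0.83]]

```text
t: 22.12
ee_pos: [445.3, 2.8, 300.2]
orientation: [-0.647, 1.471, 0.647]
ft_force: [-0.7, -0.9, -0.6]
width: 44.8
```

```bash
python3 - <<'E'
from ov import *
im=snap('wrist','w16.png');print(tool()[1],tool()[3],readout.get_obs()['width'])
draw(im,im['color'][:,:,::-1],[(pot(445,2,.83),(0,0,255))],(0,0,640,480),1.2,'w16.png')
E
```

```text
[445.28640558   2.60813359 300.49038159] 2.3995441878226575 44.760554375838026
```

View pics/w16.png

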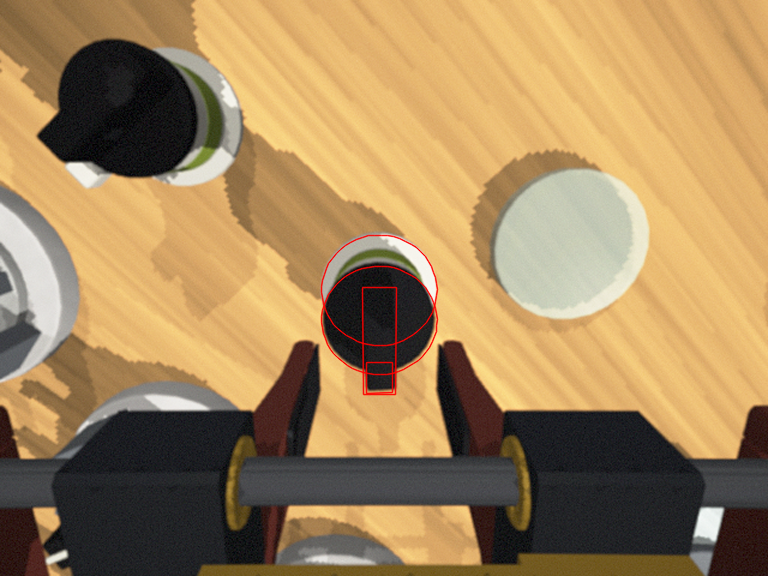

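>>> apply_moves:
  commands:
    - [[0, 0, -0.02, 0], [0, 0, -0.04, 0], [0, 0, -0.047, 0], [0, 0, -0.047, 0]]

```text
t: 22.68
ee_pos: [444.9, 2.3, 253.1]
orientation: [-0.648, 1.471, 0.648]
ft_force: [0.7, 0.1, -0.5]
width: 45.0
```

>>> apply_moves:
  commands:
    - [[0, 0, 0, 0], [0, 0, 0, 0], [0, 0, 0, 0], [0, 0, 0, 0], [0, 0, 0, 0], [0, 0, 0, 0], [0, 0, 0, 0], [0, 0, 0, 0]]
  gripper: 0.0

```text
t: 23.68
ee_pos: [444.7, 2.2, 252.9]
orientation: [-0.649, 1.472, 0.648]
ft_force: [-0.9, -1.0, 5.3]
width: 13.9
```

>>> apply_moves:
  commands:
    - [[0, 0, 0.03, 0], [0, 0, 0.08, -0.17], [0.03, 0, 0.1, -0.34], [0.06, 0, 0.1, -0.51], [0.1, 0, 0.1, -0.68], [0.14, 0, 0.1, -0.85], [0.18, 0.001, 0.1, -1.02], [0.195, 0.001, 0.1, -1.145]]

```text
t: 24.68
ee_pos: [641.2, 3.3, 351.8]
orientation: [0.251, 1.556, -0.251]
ft_force: [-0.3, -1.2, -2.1]
width: 13.8
```

>>> apply_moves:
  commands:
    - [[0, 0, 0, 0], [0, 0, -0.02, 0], [0, 0, -0.035, 0], [0, 0, -0.045, 0], [0, 0, -0.049, 0], [0, 0, -0.049, 0]]

```text
t: 25.42
ee_pos: [639.6, 3.2, 303.5]
orientation: [0.247, 1.557, -0.247]
ft_force: [0.8, -0.5, -1.4]
width: 13.5
```

```bash
python3 - <<'E'
from ov import *
im=snap('wrist','w17.png');o=readout.get_obs();print(tool()[1],tool()[3],o['width'],o['ft_force'])
st=station(639.3,3.1,-.315)+[circ(639.3,3.1,60,35.5)]
draw(im,im['color'][:,:,::-1],[(pot(639.3,3.1,-.315,51),(0,0,255)),(st,(0,255,0))],(0,0,640,480),1.2,'w17.png')
E
```

```text
[639.70329005   3.19235706 303.88829656] 1.256143950021094 13.91666091796677 [-0.32851352 -0.28770851 -2.32749044]
```

View pics/w17.png

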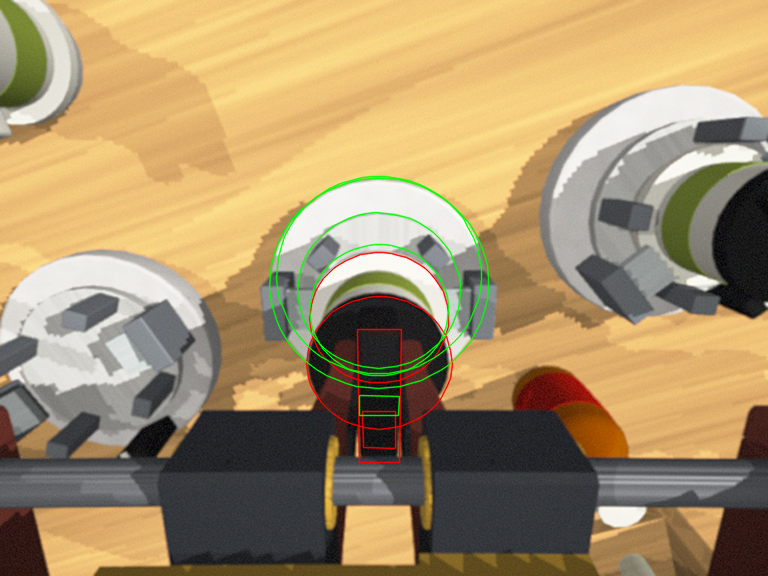

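>>> apply_moves:
  commands:
    - [[0, 0, -0.003, 0], [0, 0, -0.006, 0], [0, 0, -0.009, 0], [0, 0, -0.01, 0]]

```text
t: 25.98
ee_pos: [640.1, 3.2, 294.3]
orientation: [0.247, 1.555, -0.247]
ft_force: [1.7, 0.1, 5.3]
width: 13.8
```

>>> apply_moves:
  commands:
    - [[0, 0, -0.003, 0], [0, 0, -0.006, 0], [0, 0, -0.009, 0], [0, 0, -0.012, 0], [0, 0, -0.012, 0]]

```text
t: 26.6
ee_pos: [639.2, 3.2, 280.9]
orientation: [0.247, 1.558, -0.247]
ft_force: [0.1, -0.3, -1.4]
width: 13.8
```

>>> apply_moves:
  commands:
    - [[0, 0, -0.002, 0], [0, 0, -0.004, 0], [0, 0, -0.004, 0]]

```text
t: 26.98
ee_pos: [639.5, 3.2, 280.5]
orientation: [0.247, 1.557, -0.247]
ft_force: [-8.9, -1.0, 24.1]
width: 13.3
```

```bash
python3 - <<'E'
from ov import *
im=snap('wrist','w18.png');o=readout.get_obs();print(tool()[1],tool()[3],o['width'],o['ft_force'])
E
```

```text
[639.47190141   3.22601283 280.53442781] 1.2561915734074467 13.781471242153446 [-8.99896135  0.10042944 24.47866839]
```

View pics/w18.png

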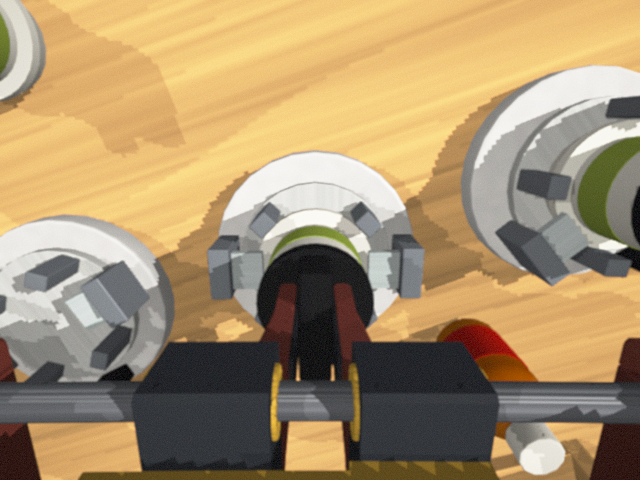

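Seated at z 280.5, with the catches over the flange on both sides (near 250,270 and 383,270). Now I'll pull it up.

>>> apply_moves:
  commands:
    - [[0, 0, 0.003, 0], [0, 0, 0.006, 0], [0, 0, 0.009, 0], [0, 0, 0.012, 0], [0, 0, 0.013, 0], [0, 0, 0.013, 0]]

```text
t: 27.78
ee_pos: [639.3, 3.2, 290.4]
orientation: [0.247, 1.558, -0.247]
ft_force: [1.5, 0.4, -8.4]
width: 13.6
```

```bash
python3 - <<'E'
from ov import *
im=snap('wrist','w19.png');s=snap('side','s19.png');o=readout.get_obs();print(o['ee_pos'],o['width'],o['ft_force'])
draw(s,s['color'][:,:,::-1],[],(270,180,420,310),5,'s19z.png')
E
```

```text
[639.30470772   3.20970857 290.43698741] 13.901461594301104 [-0.77472538 -0.58922632 -8.92387357]
```

View pics/w19.png

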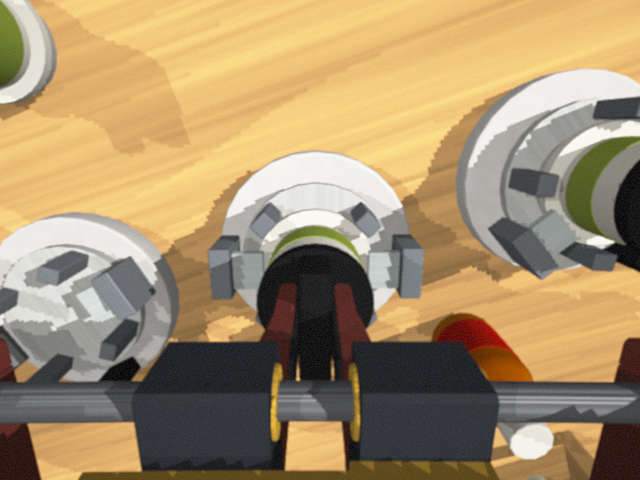

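View pics/s19z.png

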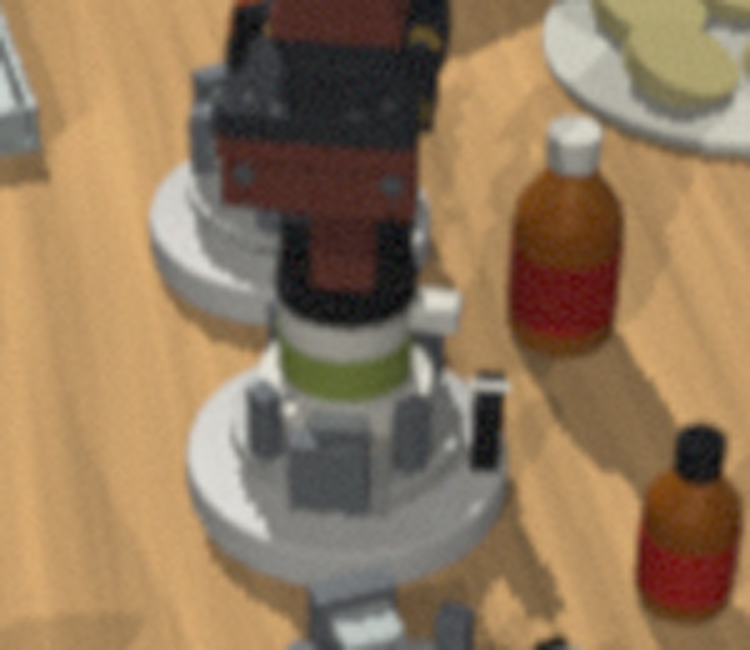

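Cradle B has come up too. I'll release it and check.

>>> apply_moves:
  commands:
    - [[0, 0, 0, 0], [0, 0, 0, 0], [0, 0, 0, 0], [0, 0, 0, 0], [0, 0, 0.03, 0], [0, 0, 0.07, 0], [0, 0, 0.12, 0], [0, 0, 0.12, 0]]
  gripper: 0.045

```text
t: 28.88
ee_pos: [640.7, 3.2, 415.4]
orientation: [0.248, 1.548, -0.246]
ft_force: [0.3, -0.1, -1.2]
width: 45.2
```

```bash
python3 - <<'E'
from ov import *
im=snap('wrist','w20.png');print(readout.get_obs()['ee_pos'])
draw(im,im['color'][:,:,::-1],[(pot(639.3,3.1,-.315,38),(0,0,255)),(pot(459.8,-139,0),(0,255,0))],(0,0,640,480),1.2,'w20.png')
E
```

```text
[639.93561967   3.16083253 412.78731617]
```

View pics/w20.png

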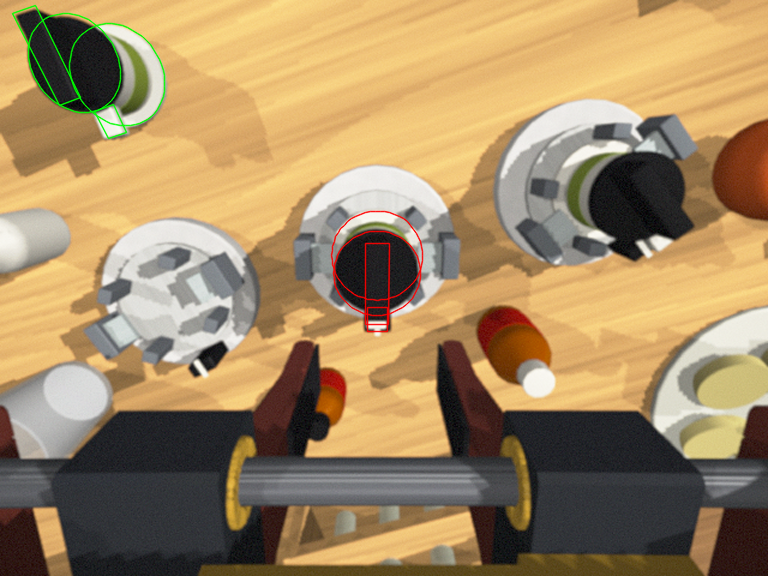

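>>> apply_moves:
  commands:
    - [[-0.04, -0.03, 0, 0.1], [-0.09, -0.06, 0, 0.2], [-0.13, -0.1, -0.03, 0.315], [-0.17, -0.135, -0.07, 0.315], [-0.18, -0.142, -0.111, 0.315], [-0.18, -0.142, -0.111, 0.315], [-0.18, -0.142, -0.111, 0.315]]

```text
t: 29.8
ee_pos: [460.5, -138.7, 300.2]
orientation: [-0.0, 1.57, 0.0]
ft_force: [-0.4, -0.3, 0.6]
width: 45.1
```

```bash
python3 - <<'E'
from ov import *
im=snap('wrist','w21.png');print(tool()[1],tool()[3])
draw(im,im['color'][:,:,::-1],[(pot(459.8,-139,0),(0,0,255))],(0,0,640,480),1.2,'w21.png')
E
```

```text
[ 460.84830475 -138.58731011  300.71093083] 1.5716646728439605
```

View pics/w21.png

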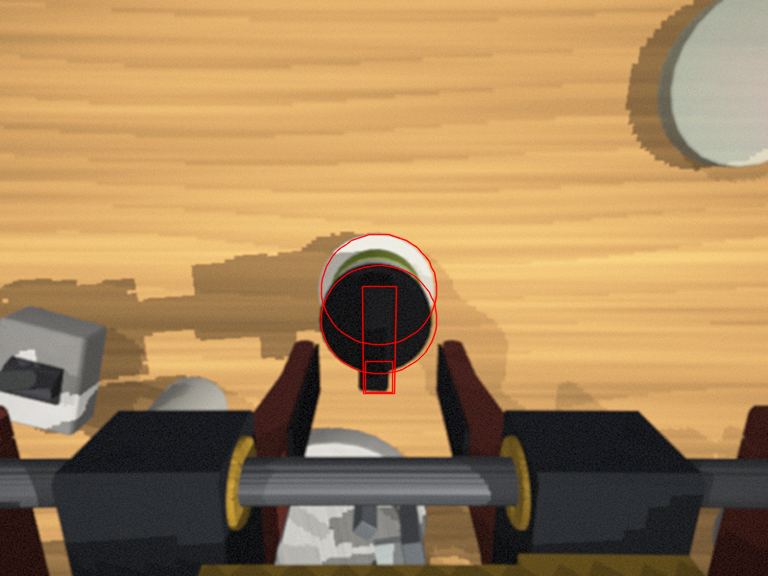

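>>> apply_moves:
  commands:
    - [[0, 0, -0.02, 0], [0, 0, -0.04, 0], [0, 0, -0.047, 0], [0, 0, -0.047, 0]]

```text
t: 30.35
ee_pos: [460.3, -138.5, 253.2]
orientation: [-0.001, 1.57, 0.001]
ft_force: [-0.4, -0.0, -0.3]
width: 45.2
```

>>> apply_moves:
  commands:
    - [[0, 0, 0, 0], [0, 0, 0, 0], [0, 0, 0, 0], [0, 0, 0, 0], [0, 0, 0, 0], [0, 0, 0, 0], [0, 0, 0, 0], [0, 0, 0, 0]]
  gripper: 0.0

```text
t: 31.35
ee_pos: [459.6, -138.9, 252.8]
orientation: [-0.0, 1.571, 0.0]
ft_force: [-1.9, -0.7, 4.8]
width: 13.6
```

>>> apply_moves:
  commands:
    - [[0, 0, 0.03, 0], [0, 0, 0.08, 0], [0.04, -0.007, 0.1, 0.06], [0.08, -0.014, 0.1, 0.12], [0.13, -0.023, 0.1, 0.18], [0.169, -0.0305, 0.1, 0.18], [0.169, -0.0305, 0.1, 0.18], [0.169, -0.0305, 0.08, 0.18]]

```text
t: 32.35
ee_pos: [628.3, -169.2, 332.3]
orientation: [-0.142, 1.565, 0.141]
ft_force: [-0.7, -0.1, -2.5]
width: 13.8
```

>>> apply_moves:
  commands:
    - [[0, 0, -0.015, 0], [0, 0, -0.025, 0], [0, 0, -0.029, 0], [0, 0, -0.029, 0]]

```text
t: 32.85
ee_pos: [628.5, -169.3, 303.5]
orientation: [-0.141, 1.566, 0.141]
ft_force: [0.2, -0.4, -2.5]
width: 13.7
```

```bash
python3 - <<'E'
from ov import *
im=snap('wrist','w22.png');o=readout.get_obs();print(tool()[1],tool()[3],o['width'],o['ft_force'])
st=station(628.3,-169.3,.18)+[circ(628.3,-169.3,60,35.5)]
draw(im,im['color'][:,:,::-1],[(pot(628.6,-169.3,.18,51),(0,0,255)),(st,(0,255,0))],(0,0,640,480),1.2,'w22.png')
E
```

```text
[ 628.66814774 -169.35506471  303.95108209] 1.7509454376339002 13.691538615634101 [ 0.39886429 -0.42153837 -2.30041383]
```

View pics/w22.png

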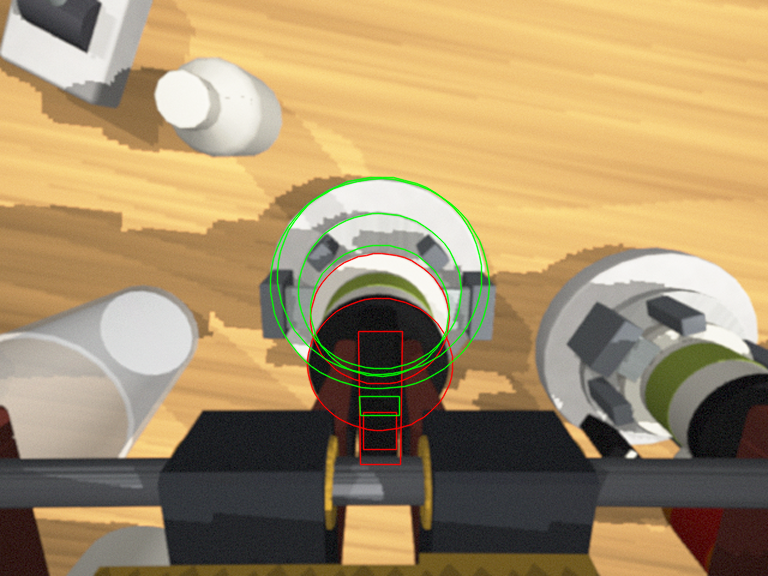

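>>> apply_moves:
  commands:
    - [[0, 0, -0.003, 0], [0, 0, -0.006, 0], [0, 0, -0.009, 0], [0, 0, -0.01, 0]]

```text
t: 33.4
ee_pos: [629.3, -169.5, 295.2]
orientation: [-0.142, 1.563, 0.141]
ft_force: [-1.1, -0.5, 8.0]
width: 13.6
```

>>> apply_moves:
  commands:
    - [[0, 0, -0.003, 0], [0, 0, -0.006, 0], [0, 0, -0.009, 0], [0, 0, -0.012, 0], [0, 0, -0.012, 0]]

```text
t: 34.02
ee_pos: [628.2, -169.2, 280.8]
orientation: [-0.141, 1.568, 0.142]
ft_force: [0.1, -0.4, -1.9]
width: 14.0
```

>>> apply_moves:
  commands:
    - [[0, 0, -0.002, 0], [0, 0, -0.004, 0], [0, 0, -0.004, 0]]

```text
t: 34.4
ee_pos: [628.4, -169.3, 280.4]
orientation: [-0.141, 1.567, 0.142]
ft_force: [-8.5, 2.8, 24.8]
width: 14.1
```

```bash
python3 - <<'E'
from ov import *
im=snap('wrist','w23.png');o=readout.get_obs();print(tool()[1],tool()[3],o['width'],o['ft_force'])
E
```

```text
[ 628.42040358 -169.29617955  280.43214939] 1.750962510563697 13.925902172696363 [-8.90106973  2.78172287 23.57238036]
```

View pics/w23.png

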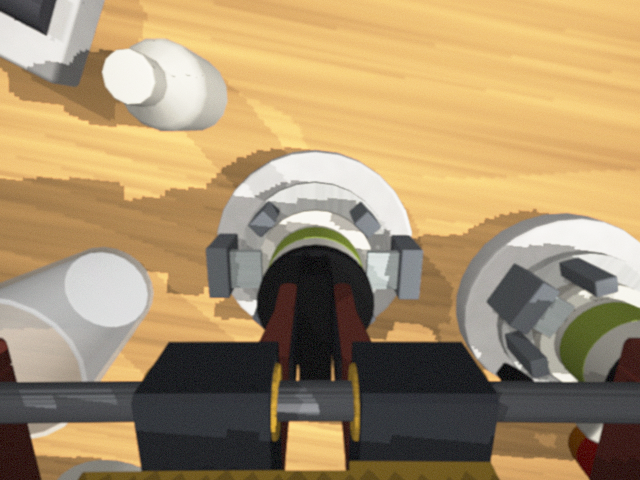

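Seated with both catches over the flange (near 247,270 and 382,270). Pulling.

>>> apply_moves:
  commands:
    - [[0, 0, 0.003, 0], [0, 0, 0.006, 0], [0, 0, 0.009, 0], [0, 0, 0.012, 0], [0, 0, 0.013, 0], [0, 0, 0.013, 0]]

```text
t: 35.2
ee_pos: [628.3, -169.2, 290.4]
orientation: [-0.141, 1.567, 0.142]
ft_force: [0.0, -0.6, -8.7]
width: 13.8
```

```bash
python3 - <<'E'
from ov import *
im=snap('wrist','w24.png');s=snap('side','s24.png');o=readout.get_obs();print(o['ee_pos'],o['width'],o['ft_force'])
draw(s,s['color'][:,:,::-1],[],(280,240,430,370),5,'s24z.png')
E
```

```text
[ 628.29971877 -169.25446627  290.38938987] 13.779016176680916 [-0.50129954 -0.57535942 -9.30571837]
```

View pics/s24z.png

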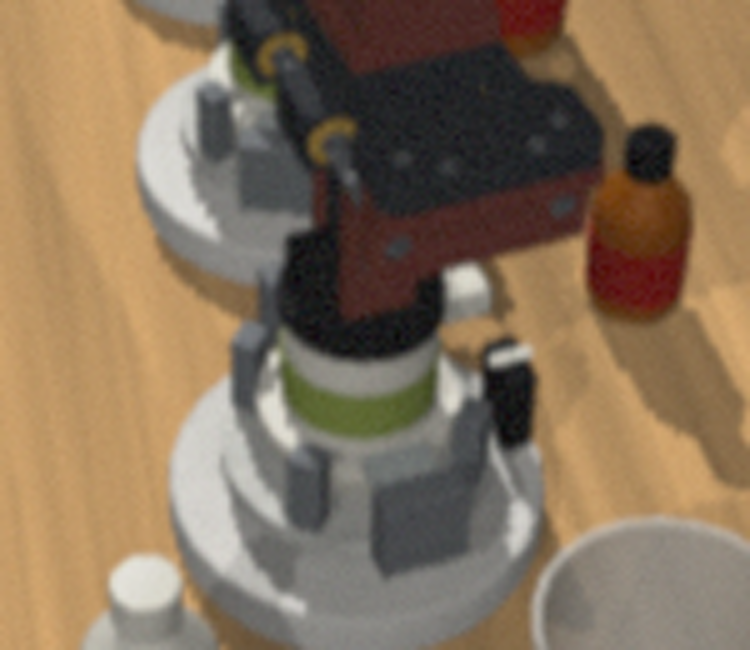

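>>> apply_moves:
  commands:
    - [[0, 0, 0, 0], [0, 0, 0, 0]]

```text
t: 35.55
ee_pos: [628.3, -169.2, 290.5]
orientation: [-0.141, 1.567, 0.142]
ft_force: [0.3, -0.2, -9.0]
width: 13.8
```

>>> apply_moves:
  commands:
    - [[0, 0, 0, 0], [0, 0, 0, 0], [0, 0, 0, 0], [0, 0, 0, 0], [0, 0, 0.03, 0], [0, 0, 0.07, 0], [0, 0, 0.12, 0], [-0.02, 0, 0.15, 0]]
  gripper: 0.045

```text
t: 36.55
ee_pos: [609.4, -169.4, 443.5]
orientation: [-0.143, 1.562, 0.141]
ft_force: [-0.7, 0.3, -0.0]
width: 45.2
```

>>> apply_moves:
  commands:
    - [[-0.04, 0.04, 0, -0.09], [-0.08, 0.08, 0, -0.18], [-0.08, 0.08, 0, -0.18], [-0.08, 0.08, 0, -0.18]]

```text
t: 37.05
ee_pos: [529.0, -89.3, 441.3]
orientation: [-0.001, 1.569, 0.001]
ft_force: [0.8, 0.0, 0.4]
width: 45.3
```

```bash
python3 - <<'E'
from ov import *
im=snap('wrist','w25.png');s=snap('side','s25.png');t=snap('top','t25.png');print(tool()[1],tool()[3],readout.get_obs()['width'])
P=[(643.4,171.2,.424,38),(639.3,3.1,-.315,38),(628.3,-169.3,.18,38)]
sh=[(pot(*p),(0,0,255)) for p in P]
draw(im,im['color'][:,:,::-1],sh,(0,0,640,480),1.2,'w25.png')
draw(s,s['color'][:,:,::-1],sh,(240,150,440,480),2,'s25z.png')
draw(t,t['color'][:,:,::-1],sh,(120,140,500,360),2.1,'t25z.png')
for c in ('top','side'):
  for l in ('pot1_mid','cover_mid','run_base'): print(c,l,[(np.round(d['position']),round(d['conf'],2)) for d in models.place_of(c,l)])
E
```

```text
[529.43595314 -89.95721704 440.74565929] 1.57065891926818 45.343833208260406
top pot1_mid [(array([ 625., -169.,   83.]), 0.66), (array([ 513., -344.,   -1.]), 0.42)]
top cover_mid [(array([ 626., -170.,   82.]), 0.72), (array([442., 350.,  25.]), 0.64), (array([ 630., -170.,   -0.]), 0.29)]
top run_base [(array([ 511., -346.,    1.]), 0.79)]
side pot1_mid [(array([ 633., -170.,   87.]), 0.95)]
side cover_mid [(array([441., 345.,  26.]), 0.58)]
side run_base [(array([ 512., -344.,    4.]), 0.8)]
```

View pics/w25.png

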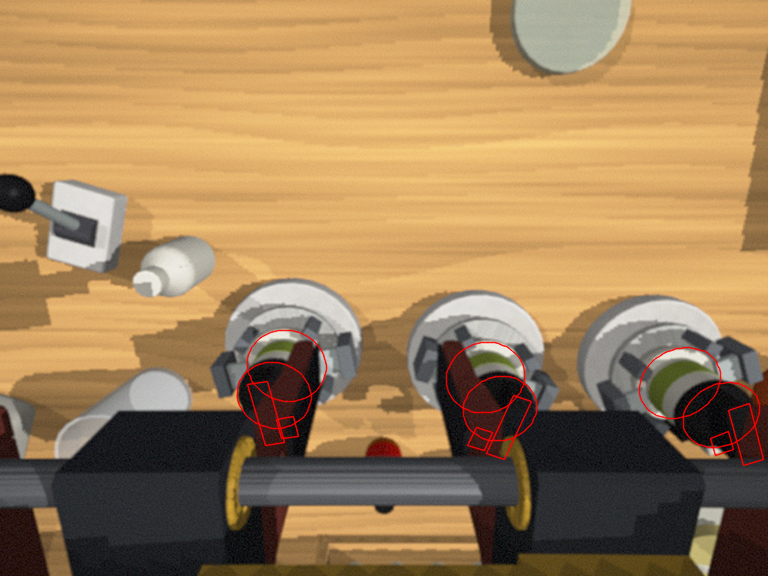

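View pics/s25z.png

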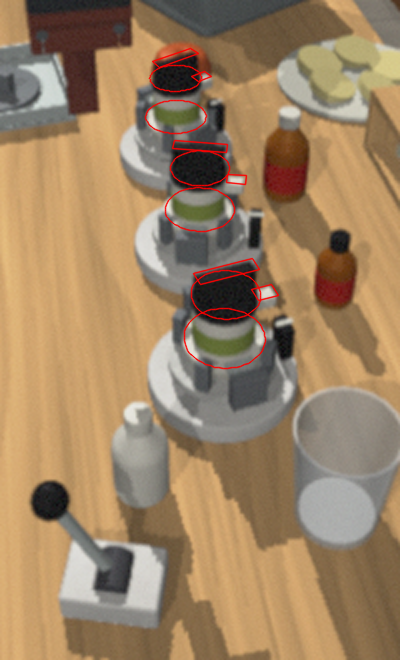

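View pics/t25z.png

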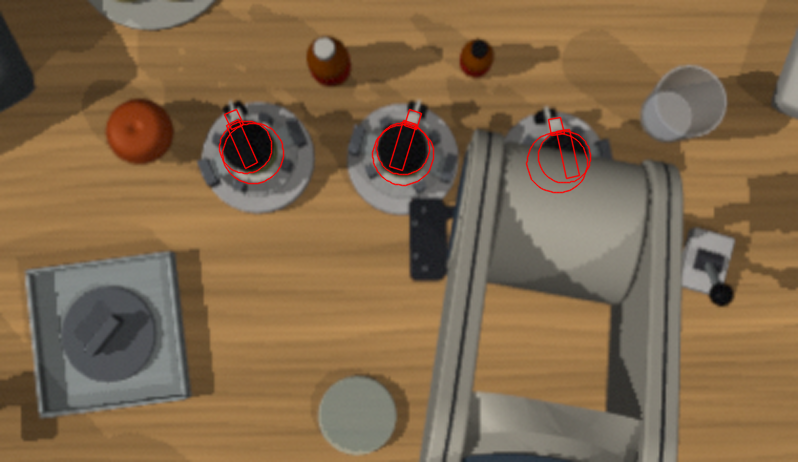

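```bash
python3 - <<'E'
from ov import *
im=viewer.get_image('wrist');s=viewer.get_image('side');t=viewer.get_image('top')
print(ray(im,(11,161),101),ray(s,(265,400),101),ray(t,(463.3,279.5),101))
def base(x,y,a,v):
    c,sn=np.cos(a),np.sin(a); th=v-.5
    k=[x+c*90*np.sin(th),y+sn*90*np.sin(th),22+90*np.cos(th)]
    return [rect(x,y,a,-35,35,-25,25,25),rect(x,y,a,-35,35,-25,25,0),np.array([[x,y,22],k]),circ(k[0],k[1],k[2],13)]
a=1.57*0+np.radians(20)
import sys
B=base(513,-345,np.arctan2(-345+365,513-470),0)
draw(im,im['color'][:,:,::-1],[(B,(0,0,255))],(0,110,160,250),4,'b1.png')
draw(s,s['color'][:,:,::-1],[(B,(0,0,255))],(240,370,340,470),5,'b2.png')
E
```

```text
[ 477.42837522 -335.18772866  101.        ] [ 477.47819707 -332.62362553  101.        ] [ 479.36501637 -336.01176612  101.        ]
```

View pics/b1.png

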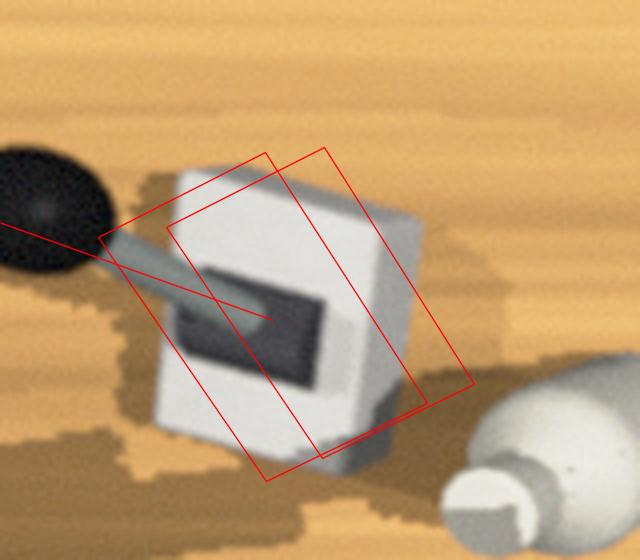

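View pics/b2.png

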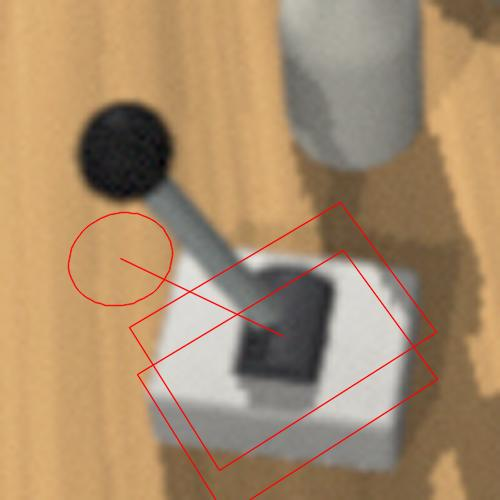

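```bash
python3 - <<'E'
from ov import *
im=viewer.get_image('wrist');s=viewer.get_image('side');t=viewer.get_image('top')
def base(x,y,a,v):
    c,sn=np.cos(a),np.sin(a); th=v-.5
    k=[x+c*90*np.sin(th),y+sn*90*np.sin(th),22+90*np.cos(th)]
    return [rect(x,y,a,-35,35,-25,25,25),rect(x,y,a,-35,35,-25,25,0),np.array([[x,y,22],k]),circ(k[0],k[1],k[2],13)]
B=base(515,-345,-.22,0)
draw(im,im['color'][:,:,::-1],[(B,(0,0,255))],(0,110,160,250),4,'b1.png')
draw(s,s['color'][:,:,::-1],[(B,(0,0,255))],(240,370,340,470),5,'b2.png')
E
```

```text
(no output)
```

View pics/b1.png

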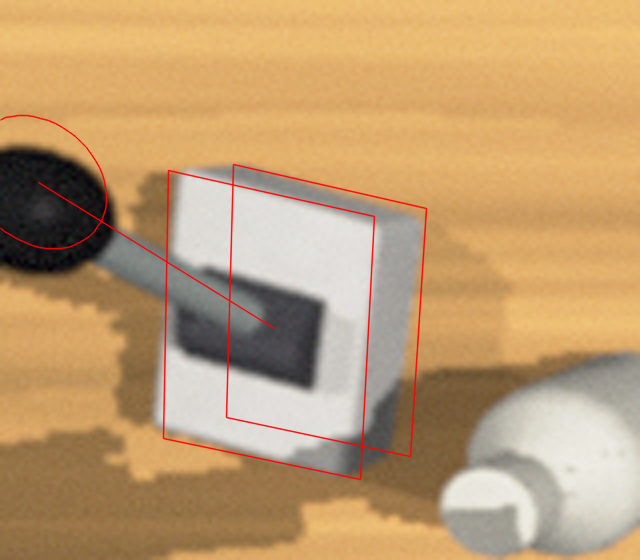

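View pics/b2.png

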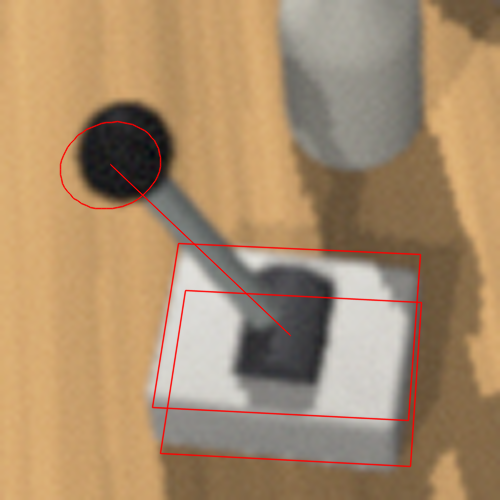

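>>> apply_moves:
  commands:
    - [[-0.02, -0.05, 0, -0.05], [-0.04, -0.1, 0, -0.1], [-0.06, -0.15, 0, -0.15], [-0.08, -0.2, 0, -0.2], [-0.095, -0.237, -0.03, -0.23], [-0.095, -0.237, -0.08, -0.23], [-0.095, -0.237, -0.12, -0.23], [-0.095, -0.237, -0.12, -0.23]]
  gripper: 0.0

```text
t: 38.8
ee_pos: [432.6, -325.7, 318.2]
orientation: [0.183, 1.569, -0.178]
ft_force: [-0.0, -0.3, 0.3]
width: 0.7
```

```bash
python3 - <<'E'
from ov import *
im=snap('wrist','w26.png');s=snap('side','s26.png');print(tool()[1],tool()[3],readout.get_obs()['width'])
E
```

```text
[ 434.03543152 -326.53197506  321.50139965] 1.3412131853397182 0.6528733679211203
```

View pics/s26.png

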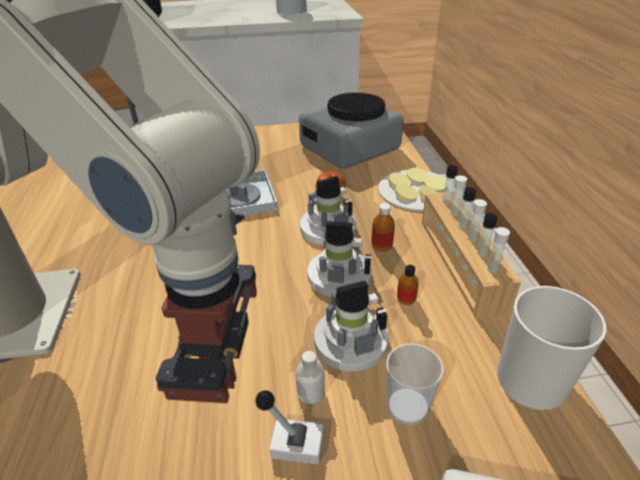

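View pics/w26.png

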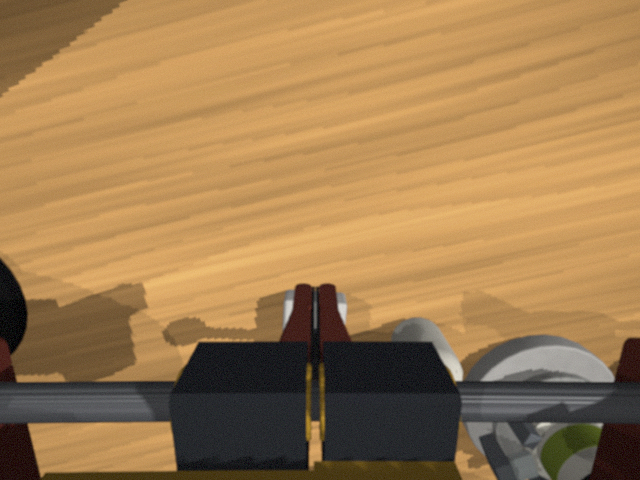

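>>> apply_moves:
  commands:
    - [[0, 0, -0.03, 0], [0, 0, -0.054, 0], [0, 0, -0.054, 0], [0.015, -0.004, -0.054, 0], [0.03, -0.007, -0.054, 0], [0.045, -0.011, -0.054, 0], [0.055, -0.013, -0.054, 0], [0.055, -0.013, -0.054, 0]]

```text
t: 39.9
ee_pos: [489.5, -339.4, 266.7]
orientation: [0.18, 1.563, -0.18]
ft_force: [-0.3, -0.8, 0.7]
width: 0.2
```

>>> apply_moves:
  commands:
    - [[0.01, -0.002, 0, 0], [0.02, -0.005, 0, 0], [0.03, -0.007, 0, 0], [0.038, -0.009, 0, 0], [0.043, -0.01, 0, 0], [0.043, -0.01, 0, 0]]

```text
t: 40.65
ee_pos: [531.8, -349.3, 266.6]
orientation: [0.18, 1.563, -0.18]
ft_force: [-0.6, -0.7, 1.1]
width: 0.5
```

```bash
python3 - <<'E'
from ov import *
s=snap('side','s27.png');o=readout.get_obs();print(tool()[1],o['ft_force'])
draw(s,s['color'][:,:,::-1],[],(200,320,360,480),4,'s27z.png')
E
```

```text
[ 531.68796823 -349.29993599  266.67191154] [-0.84187402  0.67188557 -0.04465234]
```

View pics/s27z.png

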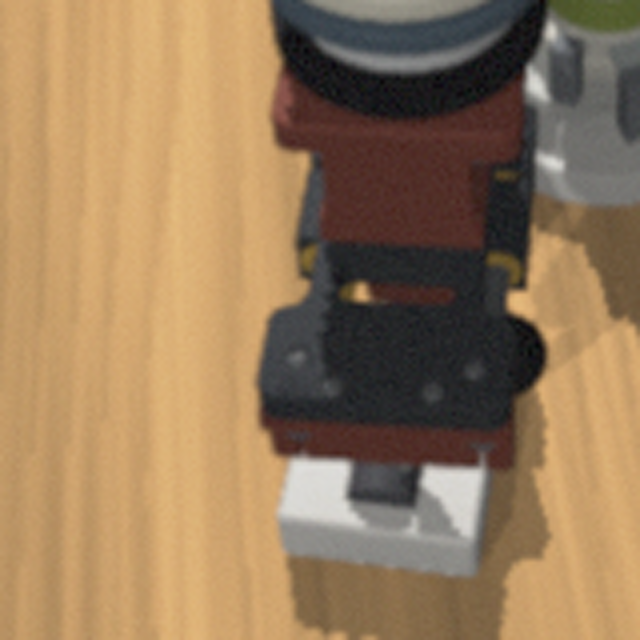

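>>> apply_moves:
  commands:
    - [[0.003, -0.001, 0, 0], [0.005, -0.001, 0, 0], [0.005, -0.001, 0, 0]]

```text
t: 41.08
ee_pos: [534.4, -349.9, 266.1]
orientation: [0.182, 1.57, -0.179]
ft_force: [-11.3, 0.8, 5.6]
width: 0.4
```

>>> apply_moves:
  commands:
    - [[-0.02, 0.005, 0, 0], [-0.05, 0.012, 0, 0], [-0.09, 0.02, 0.02, 0], [-0.1, 0.03, 0.07, 0], [-0.1, 0.06, 0.13, 0], [-0.1, 0.11, 0.17, 0], [-0.1, 0.16, 0.18, 0], [-0.1, 0.16, 0.18, 0]]

```text
t: 42.08
ee_pos: [436.5, -187.8, 448.5]
orientation: [0.177, 1.56, -0.178]
ft_force: [-0.0, 0.0, 0.3]
width: 0.7
```

```bash
python3 - <<'E'
from ov import *
s=snap('side','s28.png');t=snap('top','t28.png');o=readout.get_obs();print(tool()[1],o['t'],o['ft_force'])
def base(x,y,a,v):
    c,sn=np.cos(a),np.sin(a); th=v-.5
    k=[x+c*90*np.sin(th),y+sn*90*np.sin(th),22+90*np.cos(th)]
    return [rect(x,y,a,-35,35,-25,25,25),np.array([[x,y,22],k]),circ(k[0],k[1],k[2],13)]
sh=[(base(514,-345,-.24,1.0),(0,0,255)),(base(514,-345,-.24,.8),(0,255,0))]
draw(s,s['color'][:,:,::-1],sh,(240,360,360,480),4,'s28z.png')
draw(t,t['color'][:,:,::-1],[],(120,140,500,360),2.1,'t28z.png')
E
```

```text
[ 436.69310436 -190.04880189  447.13200388] 42.175 [ 0.17388543 -0.58033627 -0.2219556 ]
```

View pics/s28.png

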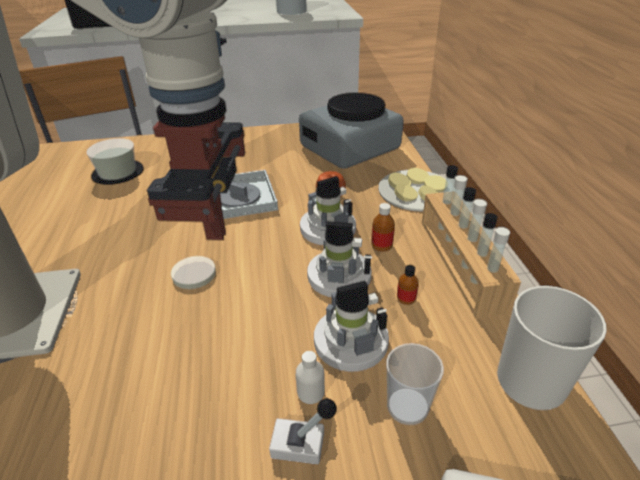

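View pics/s28z.png

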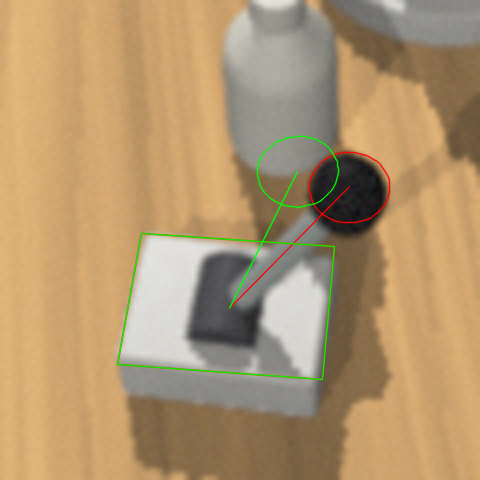

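View pics/t28z.png

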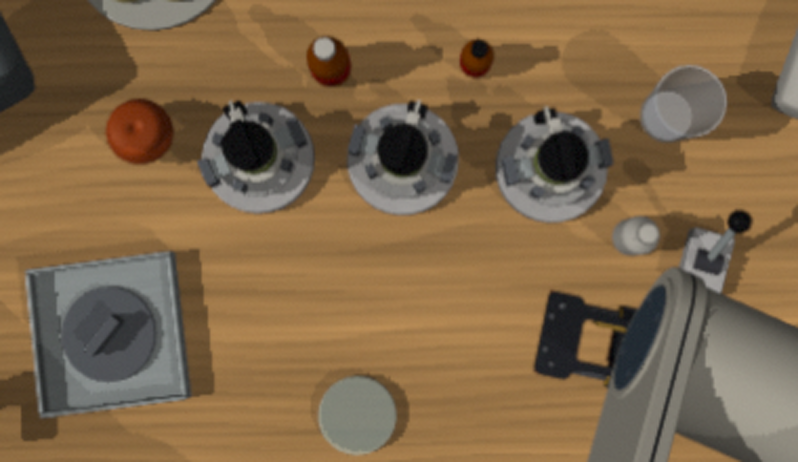

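The lever knob matches the 1.0 rad overlay. All three pots stand in raised cradles, the cover is in the tray, and the bottles, beaker and apple haven't moved. Handing in.

```bash
python3 -c "
from workcell import workorder
print(workorder.close_job())"
```

```text
the job is handed in; nothing more can be done
None
```

The job is done and handed in at about 42 s of the 210 s allowed.

- **Cover:** it lies flat in the steel tray, close to the middle. The first lift missed because the fingers were still closing; the cover stayed in place and the second try worked.
- **Pots:** there were three, and each is pressed into its own station (A, B and C) with its spout facing the sensor post. I pressed them with about 20–25 N. Each pull of about 9 N brought the cradle up about 10 mm, and all three were left up.
- **Lever:** I pushed it to its stop. The last side picture matches it at about 1.0 rad.

In the final top and side pictures the bottles, beaker and apple had not moved and the robot was clear of everything. Overlays on the camera pictures, taken before the lever push, put each pot on its seat to within about 2 mm, with spouts on the sensor posts. No check failed. The cradle heights and the lever angle come from arm readings and pictures, because their joint values cannot be read directly.

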